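Lay out the slide-staining line

ROBOT

A 6-joint arm with a two-finger parallel gripper is mounted at the origin on the work surface. World frame = base frame: x ahead of the robot, y to its left, z up, the work surface at z = 0. Lengths are in m, angles in rad, forces in N, time in s.
With the tool pointing down it reaches from about 0.35 to 0.875 m from the base axis. Payload 4.2 kg.
Tool frame: the origin (TCP) lies at the very end of the fingers, on their centre line; the grasp point (between the pads) lies 19 mm behind it; z points along the fingers, y is the direction in which the jaws open and shut (so a half turn about z gives the same grasp; the last joint's range is limited). The gripper opens to 85 mm and grips with 20 to 120 N. Pads are 22 mm wide; open, the fingers measure 114 mm over their backs; the gripper's body (76 mm by 85 mm) begins 54 mm behind the grasp point. The pads swing forward as they close: fully open they stand 13 mm farther back than shut.
Start: joints at [-0.975, 0.385, 0.008, 0, -1.194, -0.259], TCP at [0.207, -0.59, 0.231] pointing down, gripper open.
Joint ranges: [-3.14, 3.14], [-1.21, 2.06], [-1.07, 1.41], [-3.16, 2.05], [-2.99, -0.16], [-3.1, 3.1]. Speed limits (rad/s): [2.79, 2.79, 3.14, 3.14, 3.14, 3.14].

INTERFACE

Orientations are given as a 3x3 rotation matrix whose columns are the frame's x, y, z axes.
In Python, from rig import get_state, get_image, hand_in gives the robot as it stands.
- The arm moves only by the shell command python3 -m creep 'ROWS' [OPENING]. ROWS is JSON, a list of rows, each an object of numbers: "dx", "dy", "dz": the shift along the tool's x, y, z in mm; "rx", "ry", "rz": the turn, a rotation vector about the tool's x, y, z in rad. A call has 1 to 12 rows; each row is the pose to reach, as a shift and turn from the pose commanded when the call began, along the tool's axes at that moment; what a row does not reach only later rows make up. A row lasts 1/10 s, in which the tool goes at most 50 mm and 8.59 degrees, less where a joint would pass 70% of its speed; a pose out of reach is approached as far as the arm can. A call with a gripper value outside its range is refused whole. OPENING is the closure in counts, from 0 (fully open) to 255 (shut), set as the call begins (- or left out, the last holds). The fingers move at their own pace and stop on an object; the grip force is fixed at half the most. Time passes only in rows, so rows that repeat a pose let the fingers close. It gives the time, the measured TCP pose, the force and the opening at its end, in the units of the state.
- get_state(): the state, without advancing time (a new reading comes with each control period).
- get_image(name): name is "scene" or "top" or "wrist"; returns a dict with "color" (420x560x3 uint8, blue, green, red), "camera_matrix" (3x3 intrinsics, pixels), "rvec" (rotation vector, rad) and "tvec" (3), from world to camera coordinates, as OpenCV has them. Camera axes: x right, y down, z forward; pixel columns grow to the right and rows downward; lengths in m; the calibration is good to about 2 mm. A picture is of the moment at which its call begins. There is no depth.
- hand_in(): hands the job in, once; it reports no verdict.
The state is a dict: "t": time; "q": joint angles; "qd": joint speeds; "joint_efforts": joint torques, N m; "tcp_pos": TCP position; "tool_rot": TCP orientation; "wrist_force": force on the tool from outside, world axes, zero at the start; "wrist_torque": the same for the moment, N m; "finger_gap": finger opening in m.
Only numpy, scipy, OpenCV 4.12 (cv2) and the standard library are available. Lean on these libraries where they do the work, as an engineer would, in place of code of your own. Each camera call takes 0.05 s, during which the arm holds its last target.

TASK

Lay out the staining line on the row of three white tiles: stand the glass jar on the tile between the other two, the amber bottle on the end tile next to the steel slide-drying rack, and lay the grey slide box the right way up on the remaining tile, each centred on its tile. Finish with the jar's lid seated on top of the jar, knob up. Leave the white beaker and the petri dish where they are.

Things in the scene. Friction and masses are not known exactly. Their poses are not given: they have to be found in the camera images.
- jar_center (a point): Open round jar of clear glass, 58 mm outside diameter, 60 mm tall, wall 3 mm (mouth 52 mm across), standing upright. The point is on its axis, half-way up (30 mm above its foot and 30 mm below its rim); z is its axis.
- lid_knob (a point): The jar's lid, lying knob up: a clear glass disc 66 mm across, 5 mm thick; a plug below it (36 mm across, 5 mm deep) drops loosely into the jar's mouth; black upright cylindrical knob on top (19 mm across, 28 mm tall). The point is the knob's centre, on the axis, 24 mm above the plug's underside, 14 mm above the disc. Seated, it is 49 mm above the jar's centre point. z is its axis.
- bottle_center (a point): Upright amber glass bottle with a black cap and a blank paper band; body 48 mm across up to 68 mm height, cap 28 mm across, 105 mm tall over all. The point is on its axis, half-way up (52.5 mm above its foot); z is its axis.
- slide_box_center (a point): Grey closed box for microscope slides, 84 mm long (its x axis), 38 mm wide (its y axis), 32 mm tall, a dark seam round it, lying flat. The point is its centre, 16 mm above its underside; z is up. It may lie turned any way round on its tile.
- tile_left: White square glazed tile 100 x 100 x 6 mm, fixed to the bench; the left-hand one of the row of three as seen from the robot (+y is left). Origin at the centre of its underside, so its top is 6 mm above it; its x and y axes run along its sides.
- tile_middle: White square glazed tile 100 x 100 x 6 mm, fixed to the bench; the middle one of the row of three as seen from the robot (+y is left). Origin at the centre of its underside, so its top is 6 mm above it; its x and y axes run along its sides.
- tile_right: White square glazed tile 100 x 100 x 6 mm, fixed to the bench; the right-hand one of the row of three as seen from the robot (+y is left). Origin at the centre of its underside, so its top is 6 mm above it; its x and y axes run along its sides.
- rack: Steel slide-drying rack with a row of bent wires, 110 x 85 x 45 mm, fixed, just beyond either the left or the right end of the row of tiles (a low flat grey warming plate with a dark top, 120 x 85 x 26 mm, fixed, is at the other end). Origin at the centre of its underside.
- beaker_center (a point): White plastic beaker, open, tapering, 66 mm across the rim, 85 mm tall, standing beyond the loose things; to be left alone. The point is on its axis, half-way up.
- dish_center (a point): Shallow clear round dish with a brown bottom, 90 mm across, 15 mm tall, beyond the loose things; to be left alone. The point is on its axis, half-way up.
Things that resemble listed ones, but are neither listed nor needed, are in the scene too. Leave any green or purple look-alike of the part that bears slide_box_center alone.

How it is judged:
By the outcome, as a careful person would: the job done as asked, in the order asked, and still so for the second after the job is handed in, with the robot touching nothing.
It also fails if it takes over 120 s, if anything falls off the work surface, if the arm or the gripper's body presses on something with over 40 N, if the wrist force passes 120 N, or if a joint passes its speed limit or range.

## Working session

There is one attempt and no reset: what is moved stays moved. The work goes in short steps, Python scripts to look and compute and a shell command to move; the robot and the scene stay as the last step left them, time stands still between calls to the robot, and variables do not carry over. Pictures are saved under pics/ and viewed, and the job is handed in when it is done.

```bash
ls; mkdir -p pics; python3 - <<'E'
from rig import get_state,get_image
import cv2
s=get_state();print(s)
for n in("scene","top","wrist"):
    i=get_image(n);cv2.imwrite(f"pics/{n}0.png",i["color"]);print(n,i["camera_matrix"],i["rvec"],i["tvec"])
E
```

```text
pics
{'t': 0.0, 'q': array([-9.75371694e-01,  3.85528297e-01,  6.62382354e-03, -4.98337708e-04,
       -1.19400365e+00, -2.58595750e-01]), 'qd': array([ 3.93547101e-05,  8.18020126e-04,  5.62825317e-04, -9.52411400e-04,
       -2.32383935e-03, -5.09232125e-04]), 'joint_efforts': array([-1.70329713e-05, -3.92285657e+01,  1.88404298e+01,  4.18599442e+00,
       -4.51949338e-03, -1.79186287e-06]), 'tcp_pos': array([ 0.20637957, -0.58931929,  0.23023796]), 'tool_rot': array([[-9.43868158e-01, -3.30321448e-01, -8.00759154e-04],
       [-3.30322405e-01,  9.43866026e-01,  2.00822874e-03],
       [ 9.24483356e-05,  2.16001185e-03, -9.99997663e-01]]), 'wrist_force': array([ 0.09395121, -1.04230585, -0.34309584]), 'wrist_torque': array([-0.04539084,  0.01463236,  0.00514735]), 'finger_gap': 0.08529034564328714}
scene [[405.28269527   0.         276.5957151 ]
 [  0.         405.28269527 206.91463568]
 [  0.           0.           1.        ]] [ 2.05673859  1.52204655 -0.51949883] [-0.13956051 -0.39638797  1.30220014]
top [[544.22635433   0.         285.53111979]
 [  0.         544.22635433 211.50725842]
 [  0.           0.           1.        ]] [ 2.20554252 -2.16410785  0.0956903 ] [-0.03463151  0.57629811  1.28400933]
wrist [[357.01744431   0.         275.48376178]
 [  0.         357.01744431 210.84983836]
 [  0.           0.           1.        ]] [-1.70662458 -2.40291736 -0.36628188] [ 0.62377766 -0.03954353  0.38042835]
```

View pics/scene0.png

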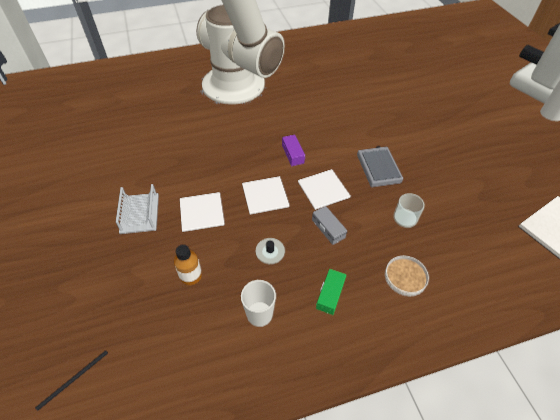

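View pics/top0.png

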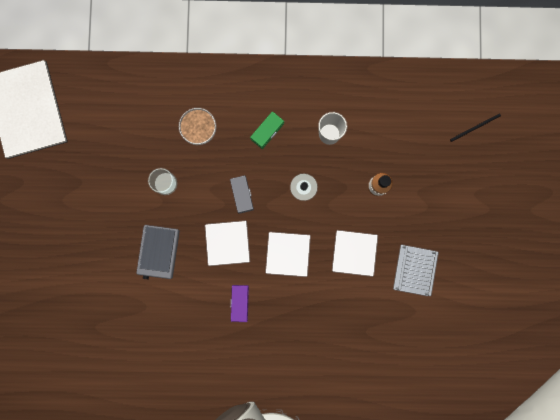

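View pics/wrist0.png

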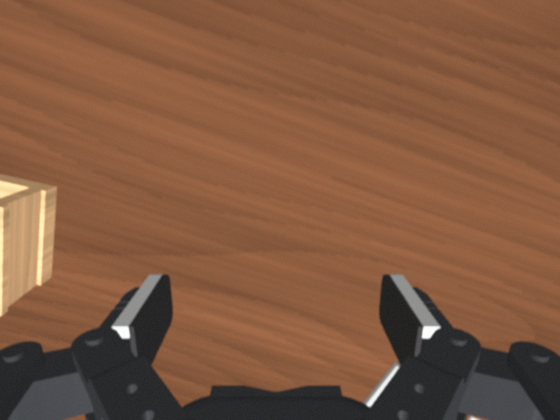

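```bash
cat > h.py <<'E'
import cv2,numpy as np
from rig import get_state,get_image
def ray(im,uv):
    R,_=cv2.Rodrigues(np.array(im["rvec"]));t=np.array(im["tvec"]).ravel()
    K=im["camera_matrix"];d=R.T@np.linalg.inv(K)@np.array([uv[0],uv[1],1.]);return -R.T@t,d
def onz(im,uv,z):
    c,d=ray(im,uv);return c+d*(z-c[2])/d[2]
def two(a,ua,b,ub):
    c1,d1=ray(a,ua);c2,d2=ray(b,ub);d1/=np.linalg.norm(d1);d2/=np.linalg.norm(d2)
    s=np.linalg.lstsq(np.c_[d1,-d2],c2-c1,rcond=None)[0];p=c1+d1*s[0];q=c2+d2*s[1];return (p+q)/2,np.linalg.norm(p-q)
def proj(im,p):
    return cv2.projectPoints(np.array([p],float),np.array(im["rvec"]),np.array(im["tvec"]),im["camera_matrix"],None)[0].ravel()
def crop(im,x,y,w,h,k,fn): cv2.imwrite(fn,cv2.resize(im["color"][y:y+h,x:x+w],None,fx=k,fy=k,interpolation=cv2.INTER_CUBIC))
E
python3 - <<'E'
from h import *
s=get_image("scene");t=get_image("top")
crop(s,165,165,270,170,2.9,"pics/s1.png");crop(t,140,90,270,200,2.9,"pics/t1.png")
crop(s,300,195,60,60,9,"pics/s2.png");crop(t,215,165,60,60,9,"pics/t2.png")
g=t["color"]
m=((g.min(2)>215)*255).astype('uint8')
for c in cv2.findContours(m,0,2)[0]:
    if cv2.contourArea(c)>500:
        r=cv2.minAreaRect(c);M=cv2.moments(c);u=(M['m10']/M['m00'],M['m01']/M['m00'])
        b=[onz(t,p,.006)[:2].round(4) for p in cv2.boxPoints(r)];print(r,onz(t,u,.006).round(4),b)
E
```

```text
((287.5087890625, 253.88528442382812), (40.57244873046875, 40.49575424194336), 4.39870548248291) [ 0.4755 -0.0306  0.006 ] [array([0.4298, 0.0212]), array([0.5272, 0.0157]), array([ 0.5216, -0.0825]), array([ 0.4241, -0.0765])]
((354.57928466796875, 252.78659057617188), (40.63880920410156, 40.52837371826172), 6.34019136428833) [ 0.4811 -0.1926  0.006 ] [array([ 0.4371, -0.139 ]), array([ 0.5346, -0.1487]), array([ 0.5255, -0.247 ]), array([ 0.4281, -0.2367])]
((226.73794555664062, 242.85519409179688), (40.52619934082031, 40.52619934082031), 85.2363510131836) [0.4993 0.1169 0.006 ] [array([0.5432, 0.1712]), array([0.5532, 0.0735]), array([0.4558, 0.063 ]), array([0.4459, 0.1601])]
((24.389917373657227, 108.39788818359375), (83.37828826904297, 61.63543701171875), 75.3236083984375) [0.8167 0.6152 0.006 ] [array([0.8997, 0.7268]), array([0.9424, 0.5824]), array([0.7411, 0.52  ]), array([0.6996, 0.663 ])]
```

View pics/s1.png

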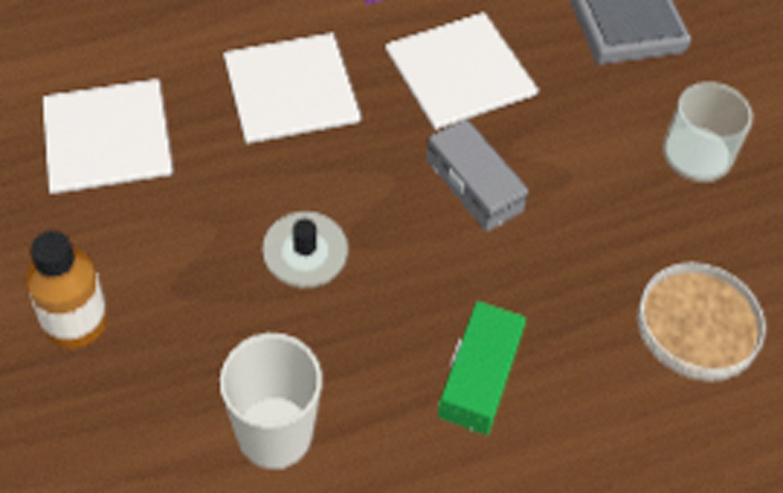

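View pics/t1.png

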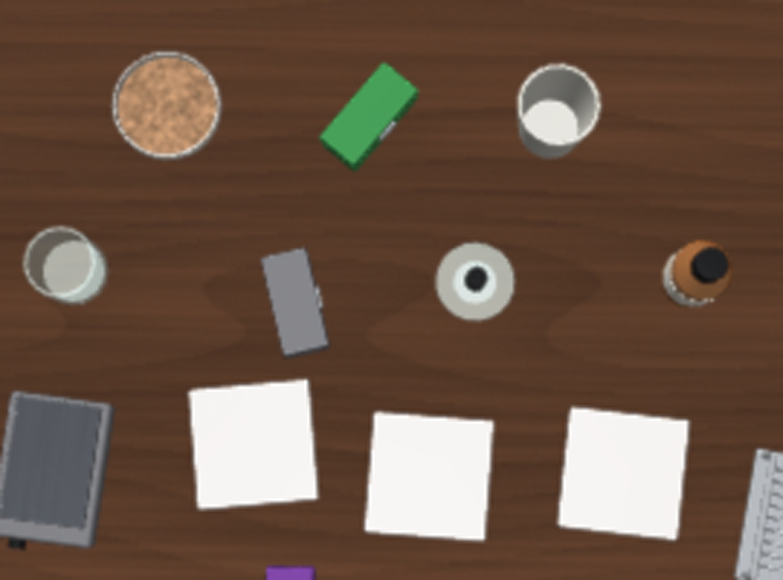

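View pics/s2.png

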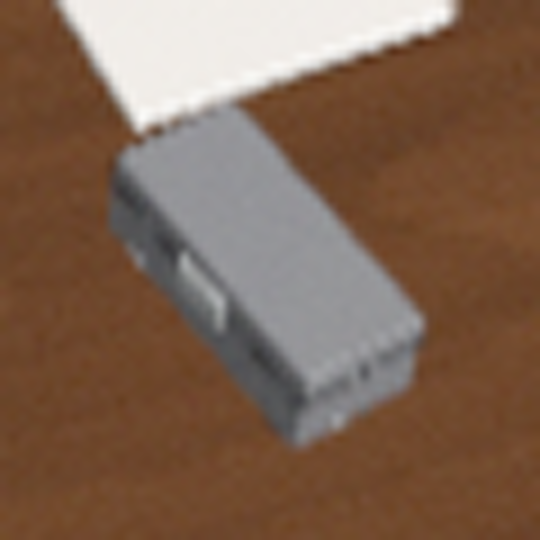

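View pics/t2.png

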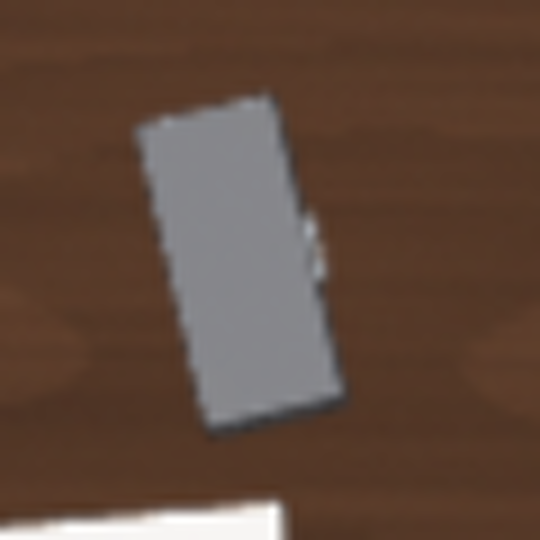

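```bash
python3 - <<'E'
from h import *
s=get_image("scene");t=get_image("top")
def blob(im,x0,y0,x1,y1,f):
    g=im["color"][y0:y1,x0:x1].astype(int);m=(f(g)*255).astype('uint8')
    cs=cv2.findContours(m,0,1)[0];c=max(cs,key=cv2.contourArea)+np.array([[x0,y0]]);return c
dark=lambda g:g.max(2)<45
def cen(c):
    M=cv2.moments(c);return (M['m10']/M['m00'],M['m01']/M['m00'])
for nm,bs,bt in(("cap",(170,240,205,265),(372,170,398,192)),("knob",(260,235,285,258),(295,178,315,195))):
    a=blob(s,*bs,dark);b=blob(t,*bt,dark)
    print(nm,cv2.boundingRect(a),cv2.boundingRect(b),cen(a),cen(b),two(s,cen(a),t,cen(b)))
gray=lambda g:((g.max(2)-g.min(2)<25)&(g.min(2)>100))
c=blob(t,222,168,260,218,gray);r=cv2.minAreaRect(c);print("box",r)
bp=cv2.boxPoints(r);P=np.array([onz(t,p,.032) for p in bp]);print(P.round(4),P.mean(0).round(4))
for i in range(2):
  d=P[i+1]-P[i];print(np.linalg.norm(d),np.degrees(np.arctan2(d[1],d[0])))
crop(s,385,185,50,50,12,"pics/s3.png");crop(t,140,160,50,50,12,"pics/t3.png")
crop(s,250,225,50,50,12,"pics/s4.png");crop(t,280,165,50,50,12,"pics/t4.png")
E
```

```text
cap (177, 251, 13, 9) (379, 176, 12, 11) (183.731884057971, 256.03985507246375) (384.3352826510721, 181.18518518518516) (array([ 0.64688093, -0.2487234 ,  0.0817968 ]), np.float64(0.002272447332429971))
knob (267, 244, 7, 9) (301, 183, 6, 7) (269.97883597883595, 248.73544973544972) (303.6016260162601, 185.71544715447155) (array([ 0.64106278, -0.0662839 ,  0.01549926]), np.float64(0.00025009924471709933))
box ((241.70590209960938, 193.3235321044922), (33.95498275756836, 16.73495864868164), 75.96376037597656)
[[0.6519 0.112  0.032 ]
 [0.6625 0.0734 0.032 ]
 [0.5836 0.0519 0.032 ]
 [0.5732 0.0903 0.032 ]] [0.6178 0.0819 0.032 ]
0.040019169456530654 -74.68259012020864
0.08171499242371005 -164.70380885234184
```

View pics/s3.png

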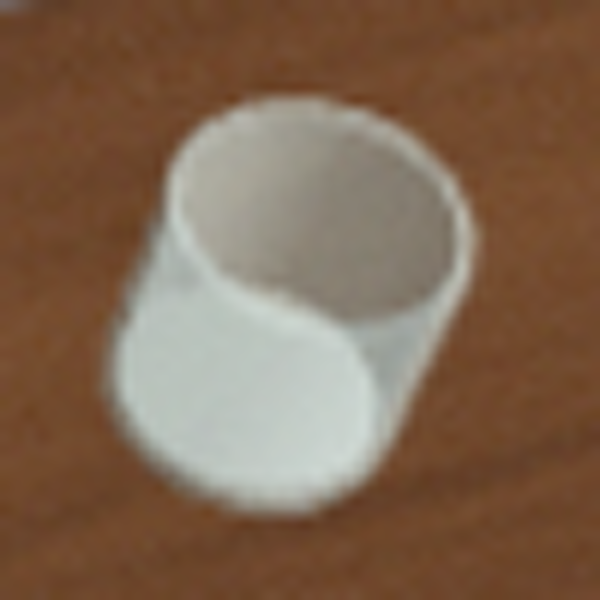

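View pics/t3.png

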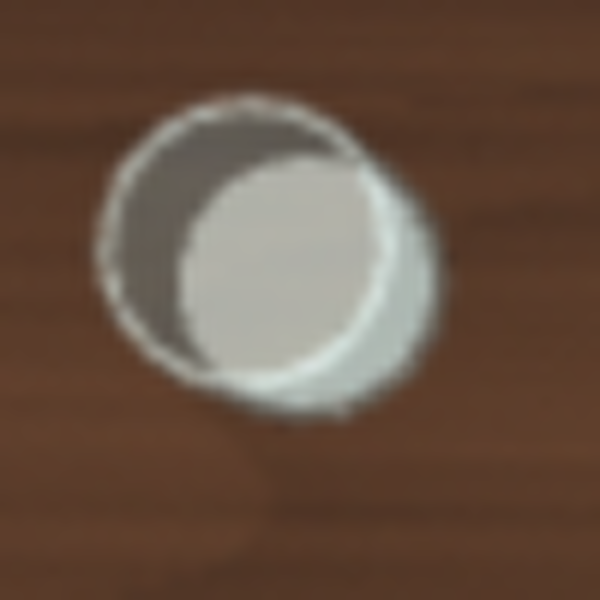

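View pics/s4.png

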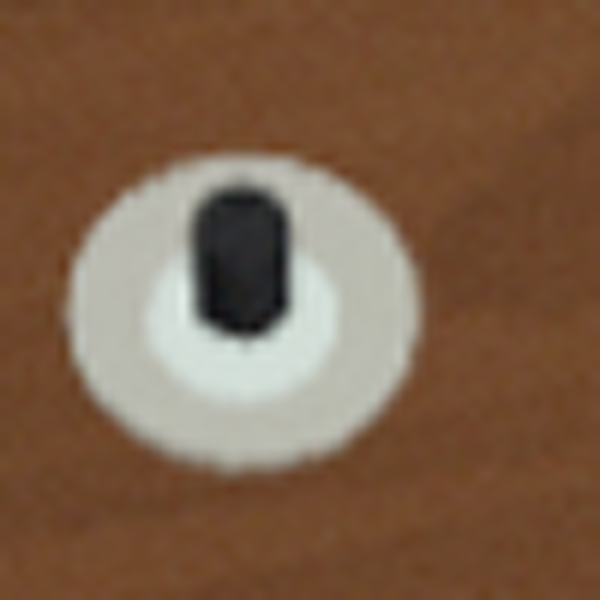

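View pics/t4.png

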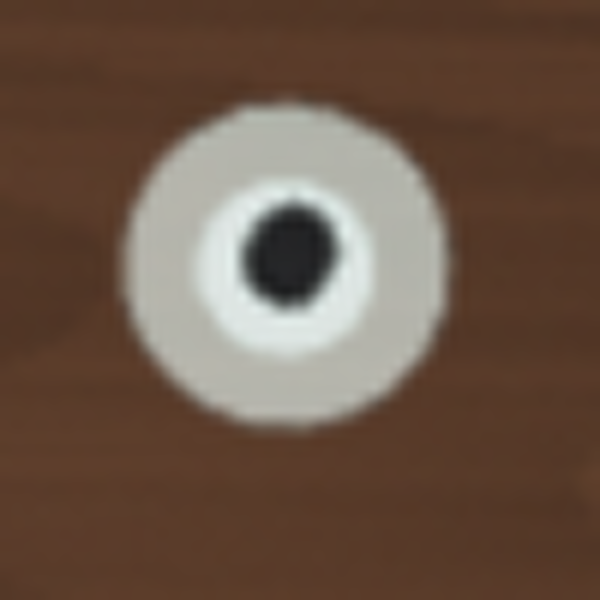

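```bash
python3 - <<'E'
from h import *
s=get_image("scene");t=get_image("top")
def pt(x,y,ox,oy,k=12): return (ox+(x+.5)/k-.5,oy+(y+.5)/k-.5)
j=onz(t,pt(247,241,140,160),.06);print("jar",j,"scene rim pred",proj(s,j),"seen",pt(320,213,385,185))
print(two(t,pt(247,241,140,160),s,pt(320,213,385,185)))
l=onz(t,pt(285,264,280,165),.009);print("lid",l,proj(s,l),"seen",pt(243,312,250,225))
k=onz(t,pt(290,254,280,165),.036);print("knob",k)
b=onz(t,(384.8,181.2),.104);print("cap",b,proj(s,b))
crop(s,160,235,50,55,10,"pics/s5.png");crop(t,360,160,50,50,12,"pics/t5.png")
E
```

```text
jar [0.64304347 0.27129503 0.06      ] scene rim pred [411.52051643 202.41002399] seen (411.2083333333333, 202.29166666666666)
(array([0.64283255, 0.27091515, 0.06032314]), np.float64(0.0006768388516678144))
lid [ 0.63981852 -0.0659418   0.009     ] [269.94009389 249.79343765] seen (269.7916666666667, 250.54166666666666)
knob [ 0.63842626 -0.06583639  0.036     ]
cap [ 0.64363646 -0.24671016  0.104     ] [181.89444576 248.58539301]
```

View pics/s5.png

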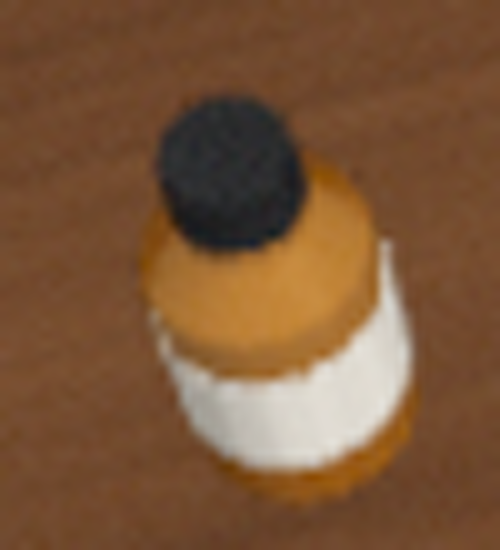

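View pics/t5.png

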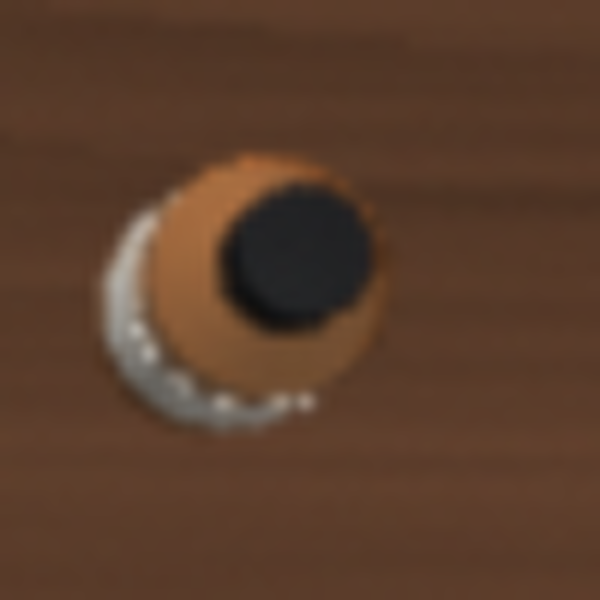

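```bash
cat >> h.py <<'E'
def go(target,yaw=None):
    """print shift in current tool axes (mm) and rz to bring tool y-axis to world direction yaw (rad)"""
    s=get_state();R=s["tool_rot"];d=R.T@(np.array(target)-s["tcp_pos"])*1000
    print("t",round(s["t"],2),"tcp",s["tcp_pos"].round(4),"gap",round(s["finger_gap"],4),"F",s["wrist_force"].round(1),"delta tool mm",d.round(1))
    y=R[:,1]; a=np.arctan2(y[1],y[0]); print("tool y yaw",a.round(4), "z",R[:,2].round(4), "q",s["q"].round(2))
    if yaw is not None:
        e=(yaw-a+np.pi/2)%np.pi-np.pi/2; print("rz",(-e).round(4))
E
python3 -c "
from h import *
go((.643,.271,.20),np.pi/2)"
```

```text
t 0.45 tcp [ 0.2066 -0.5898  0.2312] gap 0.0853 F [-0.7 -0.5  0.5] delta tool mm [-696.4  668.2   31.4]
tool y yaw 1.9076 z [-0.e+00  2.e-04 -1.e+00] q [-0.98  0.38  0.01 -0.   -1.19 -0.26]
rz 0.3368
```

```bash
python3 -m creep '[{"dx":-696,"dy":668,"dz":31,"rz":0.337},{"dx":-696,"dy":668,"dz":31,"rz":0.337},{"dx":-696,"dy":668,"dz":31,"rz":0.337},{"dx":-696,"dy":668,"dz":31,"rz":0.337},{"dx":-696,"dy":668,"dz":31,"rz":0.337},{"dx":-696,"dy":668,"dz":31,"rz":0.337},{"dx":-696,"dy":668,"dz":31,"rz":0.337},{"dx":-696,"dy":668,"dz":31,"rz":0.337},{"dx":-696,"dy":668,"dz":31,"rz":0.337},{"dx":-696,"dy":668,"dz":31,"rz":0.337},{"dx":-696,"dy":668,"dz":31,"rz":0.337},{"dx":-696,"dy":668,"dz":31,"rz":0.337}]' 0; python3 -c "
from h import *
go((.643,.271,.20),np.pi/2)"
```

```text
t 0.45 tcp [ 0.2066 -0.5898  0.2312] gap 0.0853 F [-0.7 -0.5  0.5] delta tool mm [-696.4  668.2   31.4]
tool y yaw 1.9076 z [-0.e+00  2.e-04 -1.e+00] q [-0.98  0.38  0.01 -0.   -1.19 -0.26]
rz 0.3368schema error: expected keys dx, dy, dz, rx, ry, rz
```

```bash
python3 -m creep '[{"dx":-696,"dy":668,"dz":31,"rx":0,"ry":0,"rz":0.337},{"dx":-696,"dy":668,"dz":31,"rx":0,"ry":0,"rz":0.337},{"dx":-696,"dy":668,"dz":31,"rx":0,"ry":0,"rz":0.337},{"dx":-696,"dy":668,"dz":31,"rx":0,"ry":0,"rz":0.337},{"dx":-696,"dy":668,"dz":31,"rx":0,"ry":0,"rz":0.337},{"dx":-696,"dy":668,"dz":31,"rx":0,"ry":0,"rz":0.337},{"dx":-696,"dy":668,"dz":31,"rx":0,"ry":0,"rz":0.337},{"dx":-696,"dy":668,"dz":31,"rx":0,"ry":0,"rz":0.337},{"dx":-696,"dy":668,"dz":31,"rx":0,"ry":0,"rz":0.337},{"dx":-696,"dy":668,"dz":31,"rx":0,"ry":0,"rz":0.337}]' 0; python3 -c "
from h import *
go((.643,.271,.20),np.pi/2)"
```

```text
t: 1.45
tcp_pos: [0.4313, -0.1459, 0.2159]
tool_rot: [[-1.0, -0.0, 0.001], [-0.0, 1.0, -0.0], [-0.001, -0.0, -1.0]]
wrist_force: [1.4, -0.4, 0.1]
finger_gap: 0.0851
t 1.45 tcp [ 0.4313 -0.1459  0.2159] gap 0.0851 F [ 1.4 -0.4  0.1] delta tool mm [-211.7  416.9   16.2]
tool y yaw 1.5709 z [ 1.4e-03 -1.0e-04 -1.0e+00] q [ 0.03  0.11 -0.41  0.   -1.05 -1.6 ]
rz 0.0001
```

```bash
python3 -m creep '[{"dx":-211,"dy":415,"dz":16,"rx":0,"ry":0,"rz":0},{"dx":-211,"dy":415,"dz":16,"rx":0,"ry":0,"rz":0},{"dx":-211,"dy":415,"dz":16,"rx":0,"ry":0,"rz":0},{"dx":-211,"dy":415,"dz":16,"rx":0,"ry":0,"rz":0},{"dx":-211,"dy":415,"dz":16,"rx":0,"ry":0,"rz":0},{"dx":-211,"dy":415,"dz":16,"rx":0,"ry":0,"rz":0},{"dx":-211,"dy":415,"dz":16,"rx":0,"ry":0,"rz":0},{"dx":-211,"dy":415,"dz":16,"rx":0,"ry":0,"rz":0},{"dx":-211,"dy":415,"dz":16,"rx":0,"ry":0,"rz":0},{"dx":-211,"dy":415,"dz":16,"rx":0,"ry":0,"rz":0},{"dx":-211,"dy":415,"dz":16,"rx":0,"ry":0,"rz":0},{"dx":-211,"dy":415,"dz":16,"rx":0,"ry":0,"rz":0}]'; python3 -c "
from h import *
go((.643,.271,.015),np.pi/2)
w=get_image('wrist');cv2.imwrite('pics/w1.png',w['color']);print(proj(w,(.643,.271,.06)),proj(w,(.643,.271,.0)))"
```

```text
t: 2.65
tcp_pos: [0.6415, 0.2669, 0.1989]
tool_rot: [[-1.0, -0.0, -0.001], [-0.0, 1.0, -0.001], [0.001, -0.001, -1.0]]
wrist_force: [0.4, 0.4, 0.7]
finger_gap: 0.0853
t 2.65 tcp [0.6415 0.2669 0.1989] gap 0.0853 F [0.4 0.4 0.7] delta tool mm [ -1.7   4.2 183.9]
tool y yaw 1.5708 z [-1.1e-03 -7.0e-04 -1.0e+00] q [ 0.63  0.53  0.15 -0.   -1.2  -2.2 ]
rz 0.0
[280.28082045 198.83852076] [279.51650275 182.72085823]
```

View pics/w1.png

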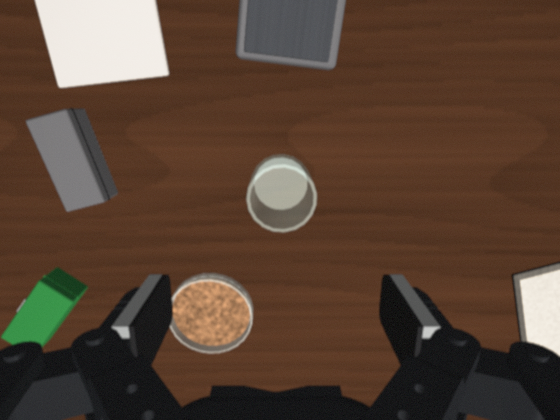

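```bash
python3 -c "
from h import *
go((.6425,.2715,.015),np.pi/2)"
```

```text
t 2.7 tcp [0.6414 0.2663 0.1994] gap 0.0854 F [ 0.1 -0.3  0.4] delta tool mm [ -1.2   5.3 184.4]
tool y yaw 1.5701 z [-5.e-04 -4.e-04 -1.e+00] q [ 0.63  0.52  0.15  0.   -1.2  -2.2 ]
rz -0.0007
```

```bash
python3 -m creep '[{"dx":-1,"dy":5,"dz":45,"rx":0,"ry":0,"rz":0},{"dx":-1,"dy":5,"dz":90,"rx":0,"ry":0,"rz":0},{"dx":-1,"dy":5,"dz":125,"rx":0,"ry":0,"rz":0},{"dx":-1,"dy":5,"dz":150,"rx":0,"ry":0,"rz":0},{"dx":-1,"dy":5,"dz":170,"rx":0,"ry":0,"rz":0},{"dx":-1,"dy":5,"dz":180,"rx":0,"ry":0,"rz":0},{"dx":-1,"dy":5,"dz":184,"rx":0,"ry":0,"rz":0},{"dx":-1,"dy":5,"dz":184,"rx":0,"ry":0,"rz":0}]'; python3 -m creep '[{"dx":0,"dy":0,"dz":0,"rx":0,"ry":0,"rz":0},{"dx":0,"dy":0,"dz":0,"rx":0,"ry":0,"rz":0},{"dx":0,"dy":0,"dz":0,"rx":0,"ry":0,"rz":0},{"dx":0,"dy":0,"dz":0,"rx":0,"ry":0,"rz":0},{"dx":0,"dy":0,"dz":0,"rx":0,"ry":0,"rz":0},{"dx":0,"dy":0,"dz":0,"rx":0,"ry":0,"rz":0},{"dx":0,"dy":0,"dz":0,"rx":0,"ry":0,"rz":0}]' 255;  python3 -c "
from h import *
go((.4755,-.0306,.021),np.pi/2)
w=get_image('wrist');cv2.imwrite('pics/w2.png',w['color'])"
```

```text
t: 3.5
tcp_pos: [0.6431, 0.2717, 0.0161]
tool_rot: [[-1.0, 0.001, 0.001], [0.001, 1.0, 0.0], [-0.001, 0.0, -1.0]]
wrist_force: [-0.8, 0.2, 1.1]
finger_gap: 0.0856
t: 4.2
tcp_pos: [0.6439, 0.2728, 0.0174]
tool_rot: [[-1.0, -0.0, 0.003], [-0.0, 1.0, 0.001], [-0.003, 0.001, -1.0]]
wrist_force: [-0.9, 0.9, 5.6]
finger_gap: 0.0575
t 4.2 tcp [0.6439 0.2728 0.0174] gap 0.0575 F [-0.9  0.9  5.6] delta tool mm [ 168.6 -303.3   -4.5]
tool y yaw 1.5713 z [ 0.0031  0.0014 -1.    ] q [ 0.63  0.7  -0.02  0.   -0.85 -2.2 ]
rz 0.0005
```

View pics/w2.png

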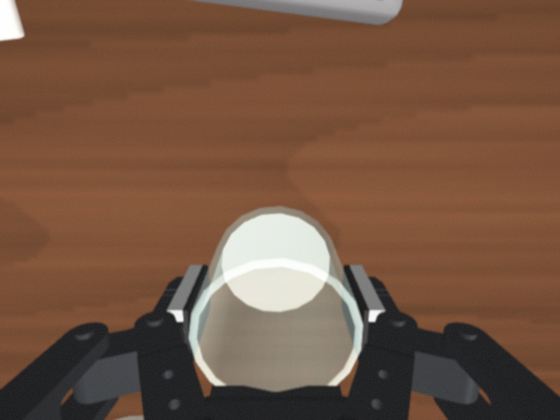

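```bash
python3 -m creep '[{"dx":0,"dy":0,"dz":-15,"rx":0,"ry":0,"rz":0},{"dx":0,"dy":0,"dz":-45,"rx":0,"ry":0,"rz":0},{"dx":5,"dy":-9,"dz":-75,"rx":0,"ry":0,"rz":0},{"dx":15,"dy":-27,"dz":-90,"rx":0,"ry":0,"rz":0},{"dx":32,"dy":-57,"dz":-90,"rx":0,"ry":0,"rz":0},{"dx":52,"dy":-93,"dz":-90,"rx":0,"ry":0,"rz":0},{"dx":72,"dy":-130,"dz":-90,"rx":0,"ry":0,"rz":0},{"dx":93,"dy":-167,"dz":-90,"rx":0,"ry":0,"rz":0},{"dx":113,"dy":-205,"dz":-90,"rx":0,"ry":0,"rz":0},{"dx":134,"dy":-242,"dz":-90,"rx":0,"ry":0,"rz":0},{"dx":151,"dy":-273,"dz":-90,"rx":0,"ry":0,"rz":0},{"dx":162,"dy":-293,"dz":-90,"rx":0,"ry":0,"rz":0}]'; python3 -m creep '[{"dx":5,"dy":-9,"dz":10,"rx":0,"ry":0,"rz":0},{"dx":5,"dy":-9,"dz":30,"rx":0,"ry":0,"rz":0},{"dx":5,"dy":-9,"dz":50,"rx":0,"ry":0,"rz":0},{"dx":5,"dy":-9,"dz":60,"rx":0,"ry":0,"rz":0},{"dx":5,"dy":-9,"dz":60,"rx":0,"ry":0,"rz":0}]';  python3 -c "
from h import *
go((.4755,-.0306,.021),np.pi/2)
w=get_image('wrist');cv2.imwrite('pics/w3.png',w['color'])
s=get_image('scene');crop(s,210,140,110,90,7,'pics/s6.png')
t=get_image('top');crop(t,240,205,110,90,7,'pics/t6.png')"
```

```text
t: 5.45
tcp_pos: [0.4786, -0.0228, 0.1058]
tool_rot: [[-1.0, 0.002, -0.001], [0.002, 1.0, 0.0], [0.001, 0.0, -1.0]]
wrist_force: [0.6, -0.0, -0.5]
finger_gap: 0.0576
t: 5.95
tcp_pos: [0.4749, -0.0298, 0.044]
tool_rot: [[-1.0, 0.0, -0.004], [0.0, 1.0, -0.001], [0.004, -0.001, -1.0]]
wrist_force: [-0.3, 0.3, -0.4]
finger_gap: 0.0573
t 5.95 tcp [ 0.4749 -0.0298  0.044 ] gap 0.0573 F [-0.3  0.3 -0.4] delta tool mm [-0.7 -0.7 23. ]
tool y yaw 1.5708 z [-3.5e-03 -8.0e-04 -1.0e+00] q [ 0.28  0.37 -0.58 -0.   -0.62 -1.85]
rz -0.0
```

View pics/w3.png

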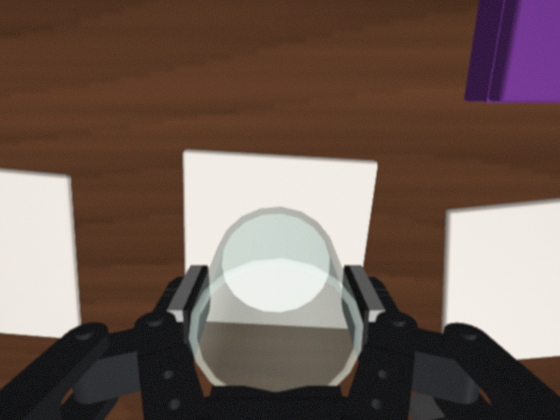

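View pics/s6.png

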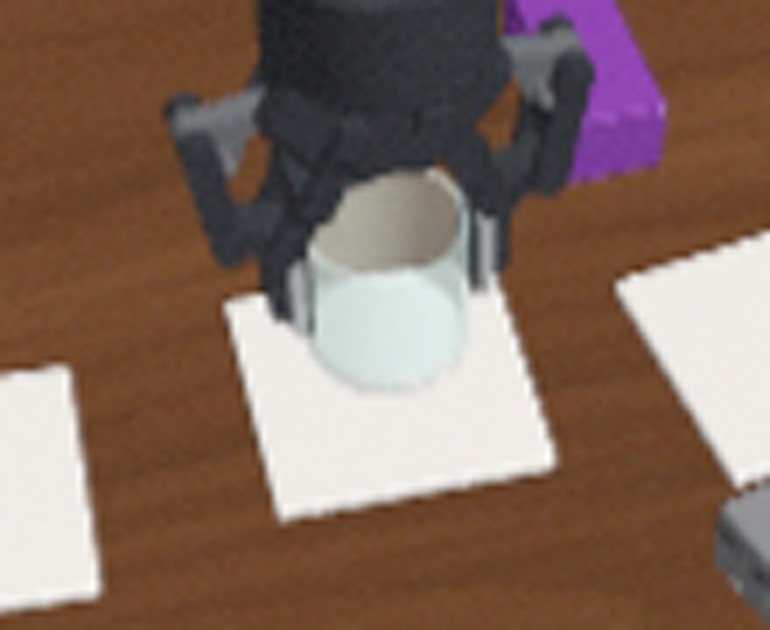

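```bash
python3 -m creep '[{"dx":-0.7,"dy":-0.7,"dz":8,"rx":0,"ry":0,"rz":0},{"dx":-0.7,"dy":-0.7,"dz":14,"rx":0,"ry":0,"rz":0},{"dx":-0.7,"dy":-0.7,"dz":18,"rx":0,"ry":0,"rz":0},{"dx":-0.7,"dy":-0.7,"dz":20,"rx":0,"ry":0,"rz":0},{"dx":-0.7,"dy":-0.7,"dz":21,"rx":0,"ry":0,"rz":0},{"dx":-0.7,"dy":-0.7,"dz":21,"rx":0,"ry":0,"rz":0},{"dx":-0.7,"dy":-0.7,"dz":21.5,"rx":0,"ry":0,"rz":0}]'; python3 -c "
from h import *
go((.4755,-.0306,.021),np.pi/2)
s=get_image('scene')
g=s['color'];m=((g.min(2)>195)*255).astype('uint8');m[235:]=0;m[:,360:]=0
for c in cv2.findContours(m,0,2)[0]:
    if cv2.contourArea(c)>500:
        q=cv2.approxPolyDP(cv2.convexHull(c),4,True)[:,0];print([onz(s,p,.006)[:2].round(4) for p in q],np.mean([onz(s,p,.006)[:2] for p in q],0))
"
```

```text
t: 6.8
tcp_pos: [0.4767, -0.0305, 0.0241]
tool_rot: [[-1.0, 0.0, 0.001], [0.0, 1.0, 0.0], [-0.001, 0.0, -1.0]]
wrist_force: [-0.5, -0.2, -0.5]
finger_gap: 0.057
t 6.8 tcp [ 0.4767 -0.0305  0.0241] gap 0.057 F [-0.5 -0.2 -0.5] delta tool mm [ 1.2 -0.1  3.1]
tool y yaw 1.5706 z [ 5.e-04  1.e-04 -1.e+00] q [ 0.28  0.41 -0.6   0.   -0.56 -1.85]
rz -0.0002
[array([ 0.4415, -0.14  ]), array([ 0.5376, -0.151 ]), array([ 0.5266, -0.2459]), array([ 0.4293, -0.2357])] [ 0.48375357 -0.19315926]
[array([0.4621, 0.0186]), array([0.5309, 0.0121]), array([ 0.5247, -0.0819]), array([ 0.4307, -0.073 ]), array([ 0.4336, -0.0048])] [ 0.47640031 -0.02579436]
[array([0.4505, 0.1596]), array([0.545 , 0.1671]), array([0.5559, 0.073 ]), array([0.4585, 0.0654])] [0.502499   0.11628833]
[array([-0.1018,  0.2841]), array([0.0578, 0.2651]), array([0.0953, 0.1344]), array([-0.0885,  0.1996])] [-0.00929206  0.22078841]
[array([-0.568 , -0.5006]), array([-0.2676, -0.4989]), array([-0.2684, -0.5625]), array([-0.572 , -0.6432])] [-0.41899079 -0.55131822]
[array([-0.5762, -0.4752]), array([-0.2701, -0.4244]), array([-0.2647, -0.4893])] [-0.37032358 -0.46293363]
[array([-0.5665, -0.3081]), array([-0.2661, -0.3049]), array([-0.2679, -0.375 ]), array([-0.5746, -0.4163])] [-0.41878904 -0.35110735]
[array([-0.4436,  0.4445]), array([-0.4113,  0.5227]), array([-0.1082,  0.4876]), array([0.0178, 0.4273]), array([0.0456, 0.301 ]), array([-0.1238,  0.3219])] [-0.17058514  0.41750815]
[array([-0.4703,  0.3554]), array([-0.2687,  0.3159]), array([-0.2417,  0.161 ]), array([-0.3967,  0.1765])] [-0.34434222  0.25220637]
[array([-0.5155,  0.2044]), array([-0.414 ,  0.1732]), array([-0.265 , -0.0794]), array([-0.2833, -0.2968]), array([-0.5713, -0.2964]), array([-5.768e-01, -5.000e-04])] [-0.43763745 -0.04924981]
```

```bash
python3 -m creep '[{"dx":0.5,"dy":0,"dz":1,"rx":0,"ry":0,"rz":0},{"dx":0.5,"dy":0,"dz":2,"rx":0,"ry":0,"rz":0},{"dx":0.5,"dy":0,"dz":2,"rx":0,"ry":0,"rz":0}]'; python3 -m creep '[{"dx":0,"dy":0,"dz":0,"rx":0,"ry":0,"rz":0},{"dx":0,"dy":0,"dz":0,"rx":0,"ry":0,"rz":0}]'
```

```text
t: 7.15
tcp_pos: [0.4764, -0.0305, 0.0233]
tool_rot: [[-1.0, -0.0, 0.001], [-0.0, 1.0, -0.0], [-0.001, -0.0, -1.0]]
wrist_force: [-3.2, 0.9, 10.2]
finger_gap: 0.0571
t: 7.35
tcp_pos: [0.4764, -0.0305, 0.0233]
tool_rot: [[-1.0, -0.0, 0.001], [-0.0, 1.0, 0.0], [-0.001, 0.0, -1.0]]
wrist_force: [-2.4, 0.3, 9.3]
finger_gap: 0.0573
```

```bash
python3 -m creep '[{"dx":0,"dy":0,"dz":-1,"rx":0,"ry":0,"rz":0},{"dx":0,"dy":0,"dz":-1,"rx":0,"ry":0,"rz":0},{"dx":0,"dy":0,"dz":-1,"rx":0,"ry":0,"rz":0},{"dx":0,"dy":0,"dz":-1,"rx":0,"ry":0,"rz":0},{"dx":0,"dy":0,"dz":-1,"rx":0,"ry":0,"rz":0}]' 0; python3 -m creep '[{"dx":0,"dy":0,"dz":-10,"rx":0,"ry":0,"rz":0},{"dx":0,"dy":0,"dz":-40,"rx":0,"ry":0,"rz":0},{"dx":0,"dy":0,"dz":-85,"rx":0,"ry":0,"rz":0},{"dx":0,"dy":0,"dz":-125,"rx":0,"ry":0,"rz":0},{"dx":0,"dy":0,"dz":-135,"rx":0,"ry":0,"rz":0}]';python3 -c "
from h import *
go((.6435,-.2467,.16),np.pi/2)
w=get_image('wrist');cv2.imwrite('pics/w4.png',w['color']);print(proj(w,(.4757,-.0306,.066)))"
```

```text
t: 7.85
tcp_pos: [0.4759, -0.0306, 0.0227]
tool_rot: [[-1.0, 0.0, -0.0], [0.0, 1.0, -0.0], [0.0, -0.0, -1.0]]
wrist_force: [0.6, 0.1, -0.6]
finger_gap: 0.0853
t: 8.35
tcp_pos: [0.4787, -0.0302, 0.1634]
tool_rot: [[-1.0, -0.001, 0.01], [-0.001, 1.0, 0.002], [-0.01, 0.002, -1.0]]
wrist_force: [1.1, -1.1, -0.3]
finger_gap: 0.0855
t 8.35 tcp [ 0.4787 -0.0302  0.1634] gap 0.0855 F [ 1.1 -1.1 -0.3] delta tool mm [-164.6 -216.7    4.8]
tool y yaw 1.5716 z [ 0.0103  0.0016 -0.9999] q [ 0.28  0.2  -0.45  0.   -0.92 -1.85]
rz 0.0008
[274.32241279 206.57954773]
```

View pics/w4.png

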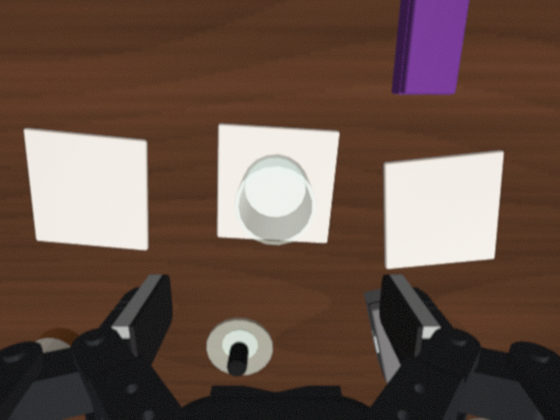

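```bash
python3 -m creep '[{"dx":-26,"dy":-34,"dz":0,"rx":0,"ry":0,"rz":0},{"dx":-54,"dy":-70,"dz":0,"rx":0,"ry":0,"rz":0},{"dx":-82,"dy":-107,"dz":0,"rx":0,"ry":0,"rz":0},{"dx":-110,"dy":-144,"dz":0,"rx":0,"ry":0,"rz":0},{"dx":-138,"dy":-181,"dz":0,"rx":0,"ry":0,"rz":0},{"dx":-158,"dy":-207,"dz":0,"rx":0,"ry":0,"rz":0},{"dx":-166,"dy":-216,"dz":0,"rx":0,"ry":0,"rz":0},{"dx":-166,"dy":-216,"dz":0,"rx":0,"ry":0,"rz":0}]';python3 -c "
from h import *
go((.6435,-.2467,.038),np.pi/2)
w=get_image('wrist');cv2.imwrite('pics/w5.png',w['color']);print(proj(w,(.6435,-.2467,.105)))
t=get_image('top');crop(t,240,205,70,70,8,'pics/t7.png');j=proj(t,(.4755,-.0306,.066));print((j-[240,205]+.5)*8-.5)"
```

```text
t: 9.2
tcp_pos: [0.6416, -0.248, 0.1552]
tool_rot: [[-1.0, 0.003, -0.003], [0.003, 1.0, 0.001], [0.003, 0.001, -1.0]]
wrist_force: [-0.1, 0.3, -0.1]
finger_gap: 0.0858
t 9.2 tcp [ 0.6416 -0.248   0.1552] gap 0.0858 F [-0.1  0.3 -0.1] delta tool mm [ -2.3   1.2 117.2]
tool y yaw 1.5681 z [-3.4e-03  8.0e-04 -1.0e+00] q [-0.13  0.55  0.08 -0.   -1.11 -1.44]
rz -0.0027
[277.22114182 239.64976257]
[386.48239601 394.35048764]
```

View pics/w5.png

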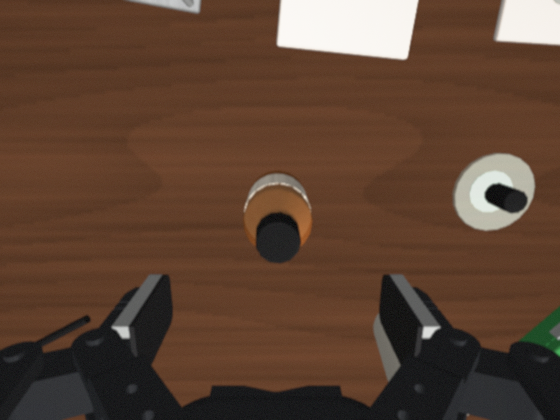

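View pics/t7.png

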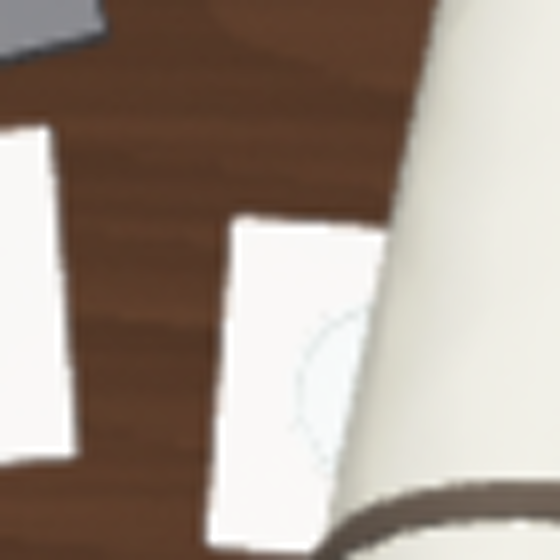

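```bash
python3 -m creep '[{"dx":-1.5,"dy":1,"dz":25,"rx":0,"ry":0,"rz":0},{"dx":-1.5,"dy":1,"dz":55,"rx":0,"ry":0,"rz":0},{"dx":-1.5,"dy":1,"dz":80,"rx":0,"ry":0,"rz":0},{"dx":-1.5,"dy":1,"dz":100,"rx":0,"ry":0,"rz":0},{"dx":-1.5,"dy":1,"dz":111,"rx":0,"ry":0,"rz":0},{"dx":-1.5,"dy":1,"dz":116,"rx":0,"ry":0,"rz":0},{"dx":-1.5,"dy":1,"dz":117,"rx":0,"ry":0,"rz":0},{"dx":-1.5,"dy":1,"dz":117,"rx":0,"ry":0,"rz":0}]'; python3 -m creep '[{"dx":0,"dy":0,"dz":0,"rx":0,"ry":0,"rz":0},{"dx":0,"dy":0,"dz":0,"rx":0,"ry":0,"rz":0},{"dx":0,"dy":0,"dz":0,"rx":0,"ry":0,"rz":0},{"dx":0,"dy":0,"dz":0,"rx":0,"ry":0,"rz":0},{"dx":0,"dy":0,"dz":0,"rx":0,"ry":0,"rz":0},{"dx":0,"dy":0,"dz":0,"rx":0,"ry":0,"rz":0},{"dx":0,"dy":0,"dz":0,"rx":0,"ry":0,"rz":0}]' 255;  python3 -c "
from h import *
go((.4815,-.193,.044),np.pi/2)
w=get_image('scene');crop(w,130,190,110,90,7,'pics/s8.png')"
```

```text
t: 10.1
tcp_pos: [0.644, -0.2455, 0.042]
tool_rot: [[-1.0, -0.0, 0.002], [-0.0, 1.0, -0.0], [-0.002, -0.0, -1.0]]
wrist_force: [0.1, -0.3, 0.9]
finger_gap: 0.0855
t: 10.8
tcp_pos: [0.6441, -0.2459, 0.042]
tool_rot: [[-1.0, -0.0, 0.002], [-0.0, 1.0, -0.001], [-0.002, -0.001, -1.0]]
wrist_force: [-1.6, -0.2, 5.1]
finger_gap: 0.0464
t 10.8 tcp [ 0.6441 -0.2459  0.042 ] gap 0.0464 F [-1.6 -0.2  5.1] delta tool mm [162.6  52.9  -2.3]
tool y yaw 1.571 z [ 1.8e-03 -8.0e-04 -1.0e+00] q [-0.13  0.66 -0.03  0.   -0.88 -1.44]
rz 0.0002
```

View pics/s8.png

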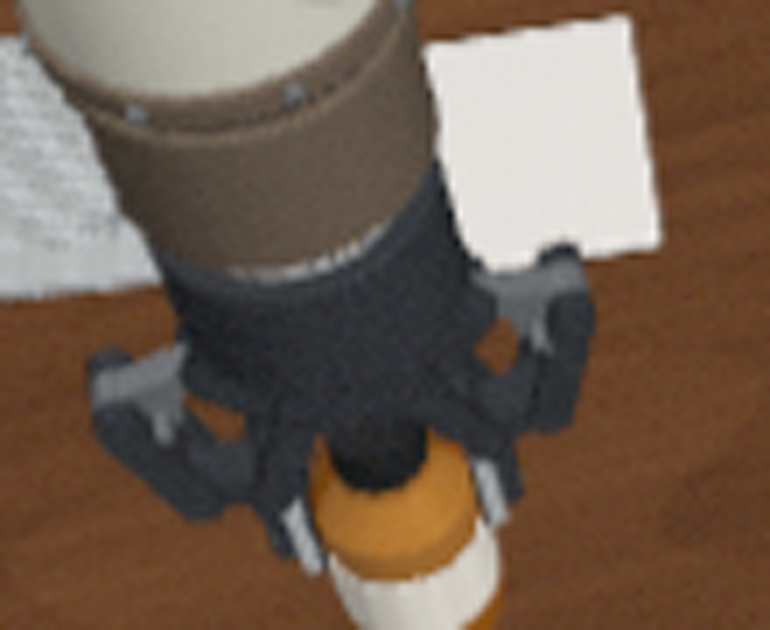

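```bash
python3 -m creep '[{"dx":0,"dy":0,"dz":0,"rx":0,"ry":0,"rz":0},{"dx":0,"dy":0,"dz":0,"rx":0,"ry":0,"rz":0},{"dx":0,"dy":0,"dz":0,"rx":0,"ry":0,"rz":0},{"dx":0,"dy":0,"dz":3,"rx":0,"ry":0,"rz":0},{"dx":0,"dy":0,"dz":6,"rx":0,"ry":0,"rz":0},{"dx":0,"dy":0,"dz":6,"rx":0,"ry":0,"rz":0}]' 0; python3 -m creep '[{"dx":0,"dy":0,"dz":0,"rx":0,"ry":0,"rz":0},{"dx":0,"dy":0,"dz":0,"rx":0,"ry":0,"rz":0},{"dx":0,"dy":0,"dz":0,"rx":0,"ry":0,"rz":0},{"dx":0,"dy":0,"dz":0,"rx":0,"ry":0,"rz":0},{"dx":0,"dy":0,"dz":0,"rx":0,"ry":0,"rz":0},{"dx":0,"dy":0,"dz":0,"rx":0,"ry":0,"rz":0},{"dx":0,"dy":0,"dz":0,"rx":0,"ry":0,"rz":0}]' 255;  python3 -c "
from h import *
go((.4815,-.193,.044),np.pi/2)
w=get_image('wrist');cv2.imwrite('pics/w6.png',w['color'])"
```

```text
t: 11.45
tcp_pos: [0.6428, -0.2454, 0.0339]
tool_rot: [[-1.0, 0.0, -0.002], [0.0, 1.0, 0.0], [0.002, 0.0, -1.0]]
wrist_force: [-1.7, 0.2, -0.5]
finger_gap: 0.0855
t: 12.15
tcp_pos: [0.6438, -0.2457, 0.0354]
tool_rot: [[-1.0, 0.0, 0.001], [0.0, 1.0, -0.0], [-0.001, -0.0, -1.0]]
wrist_force: [-0.0, 0.4, 2.5]
finger_gap: 0.0465
t 12.15 tcp [ 0.6438 -0.2457  0.0354] gap 0.0465 F [-0.   0.4  2.5] delta tool mm [162.3  52.7  -8.8]
tool y yaw 1.5708 z [ 9.e-04 -3.e-04 -1.e+00] q [-0.13  0.66 -0.04  0.   -0.87 -1.44]
rz -0.0
```

View pics/w6.png

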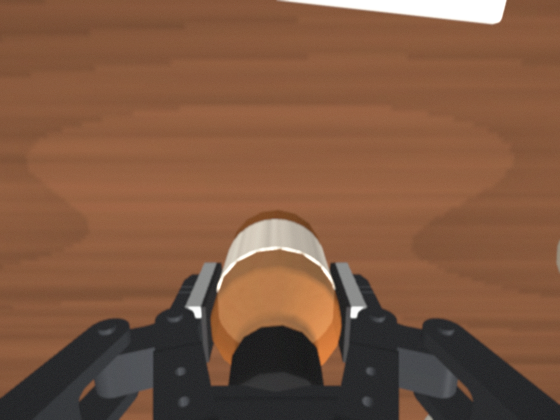

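```bash
python3 -m creep '[{"dx":0,"dy":0,"dz":-12,"rx":0,"ry":0,"rz":0},{"dx":2,"dy":1,"dz":-30,"rx":0,"ry":0,"rz":0},{"dx":14,"dy":5,"dz":-50,"rx":0,"ry":0,"rz":0},{"dx":36,"dy":12,"dz":-60,"rx":0,"ry":0,"rz":0},{"dx":66,"dy":21,"dz":-60,"rx":0,"ry":0,"rz":0},{"dx":96,"dy":31,"dz":-60,"rx":0,"ry":0,"rz":0},{"dx":124,"dy":40,"dz":-60,"rx":0,"ry":0,"rz":0},{"dx":146,"dy":47,"dz":-60,"rx":0,"ry":0,"rz":0},{"dx":158,"dy":51,"dz":-56,"rx":0,"ry":0,"rz":0},{"dx":162,"dy":52.5,"dz":-45,"rx":0,"ry":0,"rz":0},{"dx":162,"dy":52.5,"dz":-30,"rx":0,"ry":0,"rz":0},{"dx":162,"dy":52.5,"dz":-20,"rx":0,"ry":0,"rz":0}]'; python3 -m creep '[{"dx":0,"dy":0,"dz":0,"rx":0,"ry":0,"rz":0},{"dx":0,"dy":0,"dz":0,"rx":0,"ry":0,"rz":0}]'; python3 -c "
from h import *
go((.4815,-.193,.0414),np.pi/2)
w=get_image('wrist');cv2.imwrite('pics/w7.png',w['color'])
w=get_image('scene');crop(w,130,160,110,90,7,'pics/s9.png')"
```

```text
t: 13.4
tcp_pos: [0.4804, -0.1929, 0.0543]
tool_rot: [[-1.0, 0.001, -0.002], [0.001, 1.0, 0.0], [0.002, 0.0, -1.0]]
wrist_force: [0.1, 0.4, -2.3]
finger_gap: 0.0462
t: 13.6
tcp_pos: [0.4816, -0.1932, 0.0549]
tool_rot: [[-1.0, 0.0, -0.0], [0.0, 1.0, -0.0], [0.0, -0.0, -1.0]]
wrist_force: [0.5, -0.1, -0.4]
finger_gap: 0.047
t 13.6 tcp [ 0.4816 -0.1932  0.0549] gap 0.047 F [ 0.5 -0.1 -0.4] delta tool mm [ 0.1  0.2 13.5]
tool y yaw 1.5707 z [-4.e-04 -1.e-04 -1.e+00] q [-0.07  0.41 -0.47  0.   -0.69 -1.5 ]
rz -0.0001
```

View pics/w7.png

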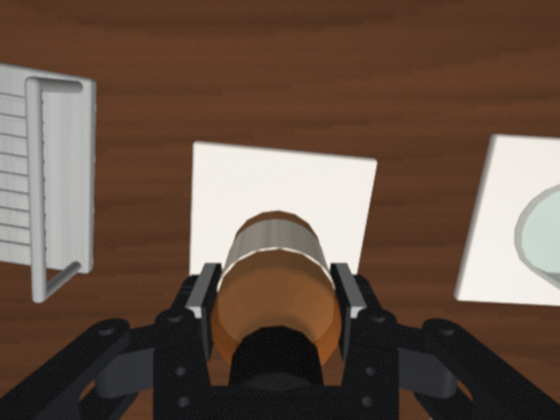

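View pics/s9.png

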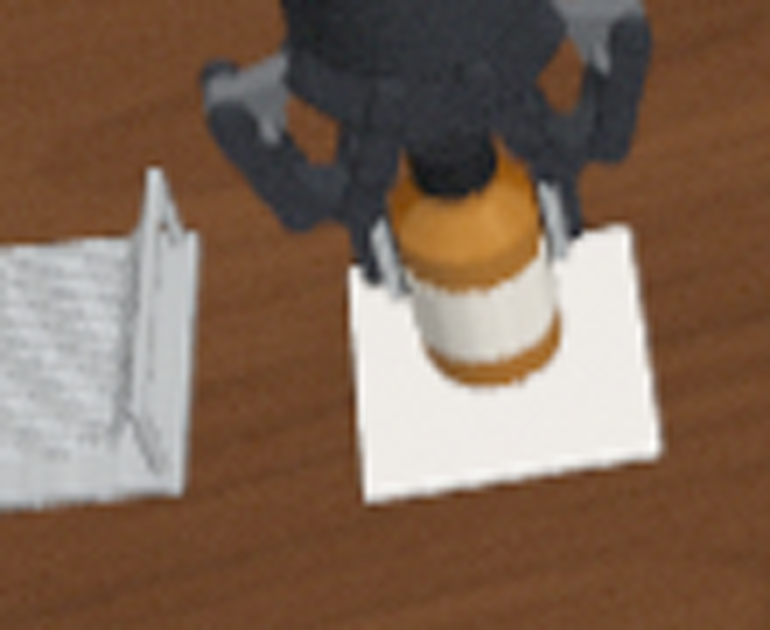

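```bash
python3 -m creep '[{"dx":0,"dy":0,"dz":5,"rx":0,"ry":0,"rz":0},{"dx":0,"dy":0,"dz":9,"rx":0,"ry":0,"rz":0},{"dx":0,"dy":0,"dz":11,"rx":0,"ry":0,"rz":0},{"dx":0,"dy":0,"dz":12,"rx":0,"ry":0,"rz":0},{"dx":0,"dy":0,"dz":12.5,"rx":0,"ry":0,"rz":0},{"dx":0,"dy":0,"dz":12.5,"rx":0,"ry":0,"rz":0}]';python3 -m creep '[{"dx":0,"dy":0,"dz":0.7,"rx":0,"ry":0,"rz":0},{"dx":0,"dy":0,"dz":1.4,"rx":0,"ry":0,"rz":0},{"dx":0,"dy":0,"dz":1.4,"rx":0,"ry":0,"rz":0}]'
```

```text
t: 14.3
tcp_pos: [0.4815, -0.1931, 0.0424]
tool_rot: [[-1.0, 0.0, -0.0], [0.0, 1.0, -0.0], [0.0, -0.0, -1.0]]
wrist_force: [0.0, -0.2, -2.2]
finger_gap: 0.0464
t: 14.6
tcp_pos: [0.4816, -0.1931, 0.0413]
tool_rot: [[-1.0, 0.0, 0.0], [0.0, 1.0, -0.0], [-0.0, -0.0, -1.0]]
wrist_force: [-0.7, -0.3, 1.2]
finger_gap: 0.0467
```

```bash
python3 -m creep '[{"dx":0,"dy":0,"dz":0.4,"rx":0,"ry":0,"rz":0},{"dx":0,"dy":0,"dz":0.4,"rx":0,"ry":0,"rz":0}]'; python3 -m creep '[{"dx":0,"dy":0,"dz":0,"rx":0,"ry":0,"rz":0},{"dx":0,"dy":0,"dz":0,"rx":0,"ry":0,"rz":0},{"dx":0,"dy":0,"dz":0,"rx":0,"ry":0,"rz":0},{"dx":0,"dy":0,"dz":0,"rx":0,"ry":0,"rz":0},{"dx":0,"dy":0,"dz":0,"rx":0,"ry":0,"rz":0}]' 0; python3 -m creep '[{"dx":0,"dy":0,"dz":-10,"rx":0,"ry":0,"rz":0},{"dx":0,"dy":0,"dz":-40,"rx":0,"ry":0,"rz":0},{"dx":0,"dy":0,"dz":-85,"rx":0,"ry":0,"rz":0},{"dx":0,"dy":0,"dz":-115,"rx":0,"ry":0,"rz":0},{"dx":0,"dy":0,"dz":-125,"rx":0,"ry":0,"rz":0}]';python3 -c "
from h import *
# box grasp point 22mm beyond centre toward +x end, long axis yaw 15.3deg
a=np.radians(15.3);p=np.array([.6178,.0819])+.022*np.array([np.cos(a),np.sin(a)]);print(p)
go((*p,.16),a+np.pi/2)
w=get_image('wrist');cv2.imwrite('pics/w8.png',w['color'])"
```

```text
t: 14.8
tcp_pos: [0.4816, -0.1931, 0.0413]
tool_rot: [[-1.0, -0.0, 0.001], [-0.0, 1.0, -0.0], [-0.001, -0.0, -1.0]]
wrist_force: [-2.6, 1.4, 4.9]
finger_gap: 0.0463
t: 15.3
tcp_pos: [0.4815, -0.1931, 0.0405]
tool_rot: [[-1.0, 0.0, -0.0], [0.0, 1.0, -0.0], [0.0, -0.0, -1.0]]
wrist_force: [-1.2, 0.7, 0.1]
finger_gap: 0.0857
t: 15.8
tcp_pos: [0.4835, -0.1935, 0.1702]
tool_rot: [[-1.0, -0.0, 0.008], [-0.0, 1.0, -0.002], [-0.008, -0.002, -1.0]]
wrist_force: [0.0, 0.2, -0.1]
finger_gap: 0.0858
[0.63902026 0.08770521]
t 15.8 tcp [ 0.4835 -0.1935  0.1702] gap 0.0858 F [ 0.   0.2 -0.1] delta tool mm [-155.6  281.1   11.1]
tool y yaw 1.5713 z [ 0.0081 -0.0015 -1.    ] q [-0.07  0.26 -0.34  0.   -0.96 -1.5 ]
rz -0.2666
```

View pics/w8.png

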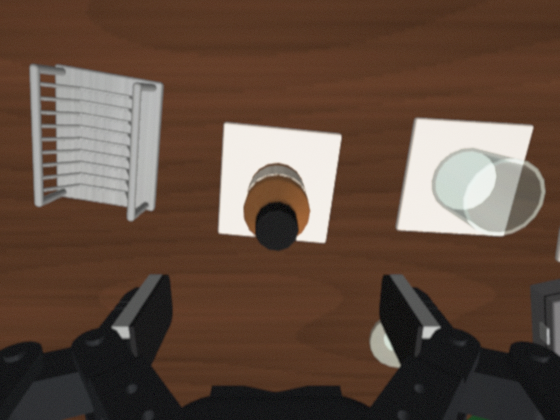

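```bash
python3 -m creep '[{"dx":-12,"dy":22,"dz":0,"rx":0,"ry":0,"rz":-0.05},{"dx":-34,"dy":61,"dz":0,"rx":0,"ry":0,"rz":-0.1},{"dx":-56,"dy":101,"dz":0,"rx":0,"ry":0,"rz":-0.15},{"dx":-78,"dy":140,"dz":0,"rx":0,"ry":0,"rz":-0.2},{"dx":-100,"dy":180,"dz":0,"rx":0,"ry":0,"rz":-0.25},{"dx":-122,"dy":220,"dz":0,"rx":0,"ry":0,"rz":-0.267},{"dx":-142,"dy":256,"dz":0,"rx":0,"ry":0,"rz":-0.267},{"dx":-153,"dy":276,"dz":0,"rx":0,"ry":0,"rz":-0.267},{"dx":-157,"dy":281,"dz":0,"rx":0,"ry":0,"rz":-0.267},{"dx":-157,"dy":281,"dz":0,"rx":0,"ry":0,"rz":-0.267}]';python3 -c "
from h import *
a=np.radians(15.3);p=np.array([.6178,.0819])+.022*np.array([np.cos(a),np.sin(a)])
go((*p,.006),a+np.pi/2)
w=get_image('wrist');cv2.imwrite('pics/w9.png',w['color'])
u=np.array([np.cos(a),np.sin(a)]);v=np.array([-u[1],u[0]]);c=np.array([.6178,.0819])
for i,j in((1,1),(1,-1),(-1,-1),(-1,1)):print(proj(w,(*(c+i*.042*u+j*.019*v),.032)).round(1))
g=w['color'].astype(int);m=(((g.max(2)-g.min(2)<25)&(g.min(2)>85)&(g.max(2)<190))*255).astype('uint8');m[:60]=0;m[260:]=0;m[:,:200]=0;m[:,380:]=0
c=max(cv2.findContours(m,0,2)[0],key=cv2.contourArea);r=cv2.minAreaRect(c);print(r)
P=np.array([onz(w,p,.032) for p in cv2.boxPoints(r)]);print(P.round(4),P.mean(0))
for i in range(2):
  d=P[i+1]-P[i];print(np.linalg.norm(d),np.degrees(np.arctan2(d[1],d[0])))
"
```

```text
t: 16.85
tcp_pos: [0.638, 0.0883, 0.1639]
tool_rot: [[-0.964, -0.264, -0.003], [-0.264, 0.964, -0.001], [0.003, 0.0, -1.0]]
wrist_force: [-1.0, -0.5, -1.1]
finger_gap: 0.0854
t 16.85 tcp [0.638  0.0883 0.1639] gap 0.0854 F [-1.  -0.5 -1.1] delta tool mm [ -1.3  -0.9 157.9]
tool y yaw 1.8384 z [-2.9e-03 -8.0e-04 -1.0e+00] q [ 0.39  0.47 -0.03 -0.   -1.07 -1.69]
rz 0.0006
[297.4 224.1]
[250.8 224.2]
[248.6 117.9]
[299.5 117.9]
((275.0394592285156, 171.58607482910156), (50.7674446105957, 105.3123779296875), 1.9414864778518677)
[[0.6633 0.0722 0.032 ]
 [0.5819 0.0546 0.032 ]
 [0.5731 0.0915 0.032 ]
 [0.6538 0.1125 0.032 ]] [0.61802434 0.08269666 0.032     ]
0.0832524631386831 -167.8300609040746
0.03794672806946538 103.41968768821178
```

View pics/w9.png

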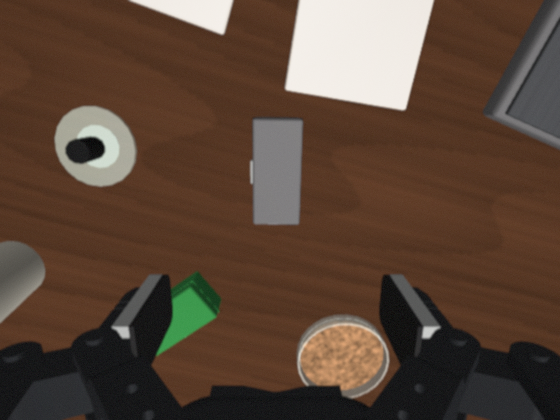

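```bash
python3 -m creep '[{"dx":-1,"dy":0,"dz":25,"rx":0,"ry":0,"rz":0},{"dx":-1,"dy":0,"dz":65,"rx":0,"ry":0,"rz":0},{"dx":-1,"dy":0,"dz":100,"rx":0,"ry":0,"rz":0},{"dx":-1,"dy":0,"dz":130,"rx":0,"ry":0,"rz":0},{"dx":-1,"dy":0,"dz":145,"rx":0,"ry":0,"rz":0},{"dx":-1,"dy":0,"dz":152,"rx":0,"ry":0,"rz":0},{"dx":-1,"dy":0,"dz":155,"rx":0,"ry":0,"rz":0},{"dx":-1,"dy":0,"dz":156,"rx":0,"ry":0,"rz":0},{"dx":-1,"dy":0,"dz":156,"rx":0,"ry":0,"rz":0}]'; python3 -m creep '[{"dx":0,"dy":0,"dz":0,"rx":0,"ry":0,"rz":0},{"dx":0,"dy":0,"dz":0,"rx":0,"ry":0,"rz":0},{"dx":0,"dy":0,"dz":0,"rx":0,"ry":0,"rz":0},{"dx":0,"dy":0,"dz":0,"rx":0,"ry":0,"rz":0},{"dx":0,"dy":0,"dz":0,"rx":0,"ry":0,"rz":0},{"dx":0,"dy":0,"dz":0,"rx":0,"ry":0,"rz":0},{"dx":0,"dy":0,"dz":0,"rx":0,"ry":0,"rz":0}]' 255;  python3 -c "
from h import *
b=np.radians(5.8);p=np.array([.5,.1167])+.022*np.array([np.cos(b),np.sin(b)])
go((*p,.013),b+np.pi/2)
w=get_image('wrist');cv2.imwrite('pics/w10.png',w['color'])"
```

```text
t: 17.8
tcp_pos: [0.6403, 0.0884, 0.011]
tool_rot: [[-0.965, -0.264, 0.002], [-0.264, 0.965, 0.001], [-0.003, 0.0, -1.0]]
wrist_force: [-0.5, -0.5, -0.1]
finger_gap: 0.0859
t: 18.5
tcp_pos: [0.6401, 0.0884, 0.0103]
tool_rot: [[-0.965, -0.264, 0.001], [-0.264, 0.965, 0.0], [-0.002, -0.0, -1.0]]
wrist_force: [-1.1, 0.9, 5.6]
finger_gap: 0.0371
t 18.5 tcp [0.6401 0.0884 0.0103] gap 0.0371 F [-1.1  0.9  5.6] delta tool mm [105.9  60.6  -2.8]
tool y yaw 1.838 z [ 1.5e-03  4.0e-04 -1.0e+00] q [ 0.39  0.64 -0.18  0.   -0.76 -1.69]
rz 0.166
```

View pics/w10.png

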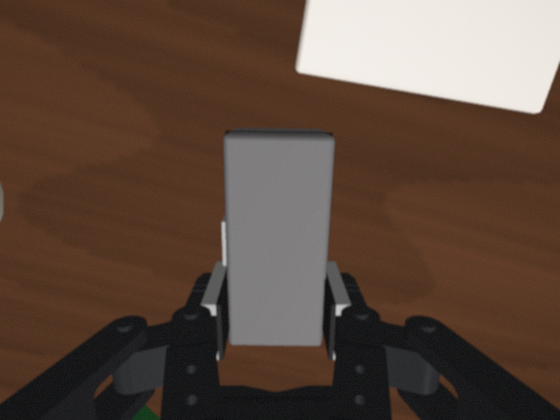

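```bash
python3 -m creep '[{"dx":0,"dy":0,"dz":0,"rx":0,"ry":0,"rz":0},{"dx":0,"dy":0,"dz":0,"rx":0,"ry":0,"rz":0},{"dx":0,"dy":0,"dz":0,"rx":0,"ry":0,"rz":0},{"dx":0,"dy":0,"dz":3,"rx":0,"ry":0,"rz":0},{"dx":0,"dy":0,"dz":5,"rx":0,"ry":0,"rz":0},{"dx":0,"dy":0,"dz":5,"rx":0,"ry":0,"rz":0}]' 0; python3 -m creep '[{"dx":0,"dy":0,"dz":0,"rx":0,"ry":0,"rz":0},{"dx":0,"dy":0,"dz":0,"rx":0,"ry":0,"rz":0},{"dx":0,"dy":0,"dz":0,"rx":0,"ry":0,"rz":0},{"dx":0,"dy":0,"dz":0,"rx":0,"ry":0,"rz":0},{"dx":0,"dy":0,"dz":0,"rx":0,"ry":0,"rz":0},{"dx":0,"dy":0,"dz":0,"rx":0,"ry":0,"rz":0},{"dx":0,"dy":0,"dz":0,"rx":0,"ry":0,"rz":0}]' 255;  python3 -c "
from h import *
b=np.radians(5.8);p=np.array([.5,.1167])+.022*np.array([np.cos(b),np.sin(b)])
go((*p,.013),b+np.pi/2)"
```

```text
t: 19.15
tcp_pos: [0.639, 0.088, 0.0039]
tool_rot: [[-0.965, -0.263, -0.001], [-0.263, 0.965, -0.0], [0.001, -0.0, -1.0]]
wrist_force: [-0.2, 0.5, -0.4]
finger_gap: 0.0853
t: 19.85
tcp_pos: [0.6398, 0.0883, 0.005]
tool_rot: [[-0.965, -0.264, 0.001], [-0.264, 0.965, 0.0], [-0.001, 0.0, -1.0]]
wrist_force: [0.1, -0.6, 3.1]
finger_gap: 0.0373
t 19.85 tcp [0.6398 0.0883 0.005 ] gap 0.0373 F [ 0.1 -0.6  3.1] delta tool mm [105.7  60.6  -8.1]
tool y yaw 1.8377 z [ 9.e-04  3.e-04 -1.e+00] q [ 0.39  0.64 -0.18  0.   -0.75 -1.69]
rz 0.1657
```

```bash
python3 -m creep '[{"dx":0,"dy":0,"dz":-12,"rx":0,"ry":0,"rz":0},{"dx":0,"dy":0,"dz":-30,"rx":0,"ry":0,"rz":0},{"dx":10,"dy":6,"dz":-45,"rx":0,"ry":0,"rz":0.03},{"dx":28,"dy":16,"dz":-50,"rx":0,"ry":0,"rz":0.06},{"dx":50,"dy":28,"dz":-50,"rx":0,"ry":0,"rz":0.09},{"dx":72,"dy":41,"dz":-50,"rx":0,"ry":0,"rz":0.12},{"dx":92,"dy":53,"dz":-50,"rx":0,"ry":0,"rz":0.15},{"dx":102,"dy":59,"dz":-48,"rx":0,"ry":0,"rz":0.166},{"dx":105.3,"dy":60.5,"dz":-40,"rx":0,"ry":0,"rz":0.166},{"dx":105.3,"dy":60.5,"dz":-28,"rx":0,"ry":0,"rz":0.166},{"dx":105.3,"dy":60.5,"dz":-20,"rx":0,"ry":0,"rz":0.166},{"dx":105.3,"dy":60.5,"dz":-20,"rx":0,"ry":0,"rz":0.166}]'; python3 -m creep '[{"dx":0,"dy":0,"dz":0,"rx":0,"ry":0,"rz":0},{"dx":0,"dy":0,"dz":0,"rx":0,"ry":0,"rz":0}]'; python3 -c "
from h import *
b=np.radians(5.8);p=np.array([.5,.1167])+.0225*np.array([np.cos(b),np.sin(b)])
go((*p,.011),b+np.pi/2)
w=get_image('wrist');cv2.imwrite('pics/w11.png',w['color'])
w=get_image('scene');crop(w,270,140,110,90,7,'pics/s11.png')"
```

```text
t: 21.05
tcp_pos: [0.5214, 0.118, 0.0226]
tool_rot: [[-0.995, -0.1, -0.003], [-0.1, 0.995, -0.002], [0.003, -0.001, -1.0]]
wrist_force: [-1.2, -0.0, -0.4]
finger_gap: 0.0372
t: 21.25
tcp_pos: [0.5225, 0.1187, 0.0246]
tool_rot: [[-0.995, -0.1, 0.0], [-0.1, 0.995, 0.0], [-0.0, 0.0, -1.0]]
wrist_force: [-0.6, 0.2, -0.3]
finger_gap: 0.0373
t 21.25 tcp [0.5225 0.1187 0.0246] gap 0.0373 F [-0.6  0.2 -0.3] delta tool mm [ 0.1  0.3 13.6]
tool y yaw 1.6713 z [ 4.e-04  1.e-04 -1.e+00] q [ 0.53  0.48 -0.46  0.   -0.64 -2.  ]
rz -0.0007
```

View pics/w11.png

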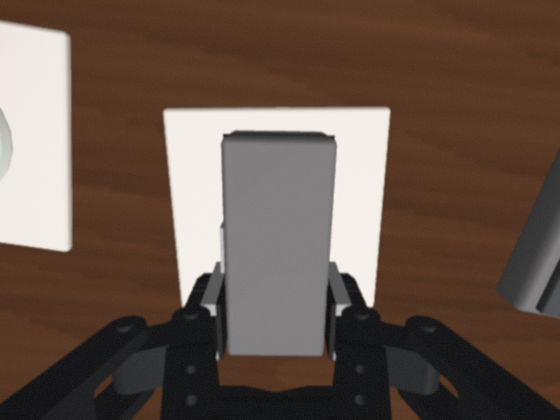

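View pics/s11.png

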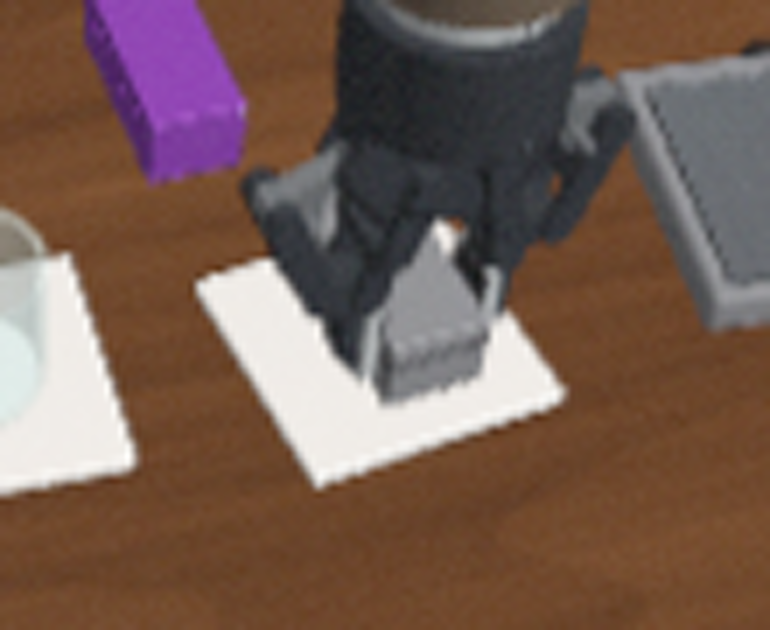

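Box aligned with the tile and level. Lower, with care for contact.

```bash
python3 -m creep '[{"dx":0,"dy":0,"dz":5,"rx":0,"ry":0,"rz":0},{"dx":0,"dy":0,"dz":9,"rx":0,"ry":0,"rz":0},{"dx":0,"dy":0,"dz":11,"rx":0,"ry":0,"rz":0},{"dx":0,"dy":0,"dz":12,"rx":0,"ry":0,"rz":0},{"dx":0,"dy":0,"dz":12.5,"rx":0,"ry":0,"rz":0},{"dx":0,"dy":0,"dz":12.5,"rx":0,"ry":0,"rz":0}]';python3 -m creep '[{"dx":0,"dy":0,"dz":0.7,"rx":0,"ry":0,"rz":0},{"dx":0,"dy":0,"dz":1.4,"rx":0,"ry":0,"rz":0},{"dx":0,"dy":0,"dz":1.4,"rx":0,"ry":0,"rz":0}]'
```

```text
t: 21.95
tcp_pos: [0.522, 0.1188, 0.0121]
tool_rot: [[-0.995, -0.101, 0.0], [-0.101, 0.995, -0.0], [-0.0, -0.0, -1.0]]
wrist_force: [-0.2, -0.3, -0.2]
finger_gap: 0.0374
t: 22.25
tcp_pos: [0.522, 0.1188, 0.011]
tool_rot: [[-0.995, -0.101, 0.0], [-0.101, 0.995, 0.0], [-0.0, 0.0, -1.0]]
wrist_force: [0.0, -0.6, 1.9]
finger_gap: 0.0373
```

```bash
python3 -m creep '[{"dx":0,"dy":0,"dz":0.3,"rx":0,"ry":0,"rz":0},{"dx":0,"dy":0,"dz":0.3,"rx":0,"ry":0,"rz":0}]'; python3 -m creep '[{"dx":0,"dy":0,"dz":0,"rx":0,"ry":0,"rz":0},{"dx":0,"dy":0,"dz":0,"rx":0,"ry":0,"rz":0},{"dx":0,"dy":0,"dz":0,"rx":0,"ry":0,"rz":0},{"dx":0,"dy":0,"dz":0,"rx":0,"ry":0,"rz":0},{"dx":0,"dy":0,"dz":0,"rx":0,"ry":0,"rz":0}]' 0; python3 -m creep '[{"dx":0,"dy":0,"dz":-10,"rx":0,"ry":0,"rz":0},{"dx":0,"dy":0,"dz":-40,"rx":0,"ry":0,"rz":0},{"dx":0,"dy":0,"dz":-80,"rx":0,"ry":0,"rz":0},{"dx":0,"dy":0,"dz":-110,"rx":0,"ry":0,"rz":0},{"dx":0,"dy":0,"dz":-130,"rx":0,"ry":0,"rz":0}]';python3 -c "
from h import *
go((.639,-.066,.14),np.pi/2)
w=get_image('wrist');cv2.imwrite('pics/w12.png',w['color'])"
```

```text
t: 22.45
tcp_pos: [0.522, 0.1188, 0.011]
tool_rot: [[-0.995, -0.101, 0.0], [-0.101, 0.995, 0.0], [-0.0, 0.0, -1.0]]
wrist_force: [-1.9, -1.1, 5.3]
finger_gap: 0.0369
t: 22.95
tcp_pos: [0.5219, 0.1187, 0.0103]
tool_rot: [[-0.995, -0.101, -0.0], [-0.101, 0.995, -0.0], [0.0, -0.0, -1.0]]
wrist_force: [0.3, 0.2, -0.7]
finger_gap: 0.0855
t: 23.45
tcp_pos: [0.5229, 0.1191, 0.144]
tool_rot: [[-0.995, -0.101, 0.004], [-0.101, 0.995, 0.002], [-0.004, 0.001, -1.0]]
wrist_force: [0.7, -0.8, 0.3]
finger_gap: 0.0854
t 23.45 tcp [0.5229 0.1191 0.144 ] gap 0.0854 F [ 0.7 -0.8  0.3] delta tool mm [ -96.8 -195.9    4.1]
tool y yaw 1.6719 z [ 0.0043  0.0019 -1.    ] q [ 0.53  0.32 -0.34  0.   -0.91 -2.  ]
rz 0.1011
```

View pics/w12.png

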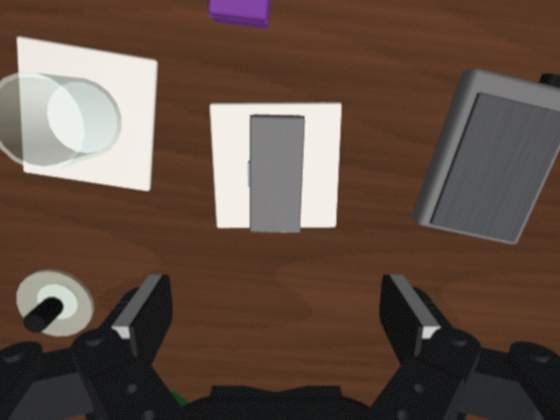

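```bash
python3 -m creep '[{"dx":-12,"dy":-25,"dz":0,"rx":0,"ry":0,"rz":0.05},{"dx":-30,"dy":-60,"dz":0,"rx":0,"ry":0,"rz":0.1},{"dx":-50,"dy":-100,"dz":0,"rx":0,"ry":0,"rz":0.101},{"dx":-70,"dy":-140,"dz":0,"rx":0,"ry":0,"rz":0.101},{"dx":-87,"dy":-175,"dz":0,"rx":0,"ry":0,"rz":0.101},{"dx":-96,"dy":-193,"dz":0,"rx":0,"ry":0,"rz":0.101},{"dx":-98,"dy":-196,"dz":0,"rx":0,"ry":0,"rz":0.101},{"dx":-98,"dy":-196,"dz":0,"rx":0,"ry":0,"rz":0.101},{"dx":-98,"dy":-196,"dz":0,"rx":0,"ry":0,"rz":0.101}]';python3 -c "
from h import *
go((.639,-.066,.014),np.pi/2)
w=get_image('wrist');cv2.imwrite('pics/w13.png',w['color']);print(proj(w,(.639,-.066,.038)),proj(w,(.639,-.066,.010)))
c=w['color'][80:300,160:400].astype(int);m=((c.max(2)<60)*255).astype('uint8')
for k in cv2.findContours(m,0,2)[0]:
  if cv2.contourArea(k)>60: print(cv2.boundingRect(k+[[160,80]]))
"
```

```text
t: 24.4
tcp_pos: [0.6386, -0.0657, 0.1405]
tool_rot: [[-1.0, -0.0, -0.0], [-0.0, 1.0, 0.0], [0.0, 0.0, -1.0]]
wrist_force: [-0.1, -0.5, 0.2]
finger_gap: 0.0853
t 24.4 tcp [ 0.6386 -0.0657  0.1405] gap 0.0853 F [-0.1 -0.5  0.2] delta tool mm [ -0.5  -0.3 126.5]
tool y yaw 1.5713 z [-4.e-04  2.e-04 -1.e+00] q [ 0.15  0.48 -0.07 -0.   -1.02 -1.72]
rz 0.0005
[274.65200054 210.49664071] [274.71156831 200.11289334]
(380, 274, 20, 26)
(160, 274, 12, 26)
(264, 193, 23, 29)
```

View pics/w13.png

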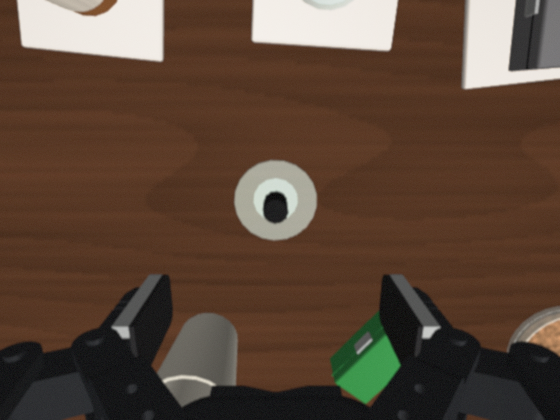

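```bash
python3 -m creep '[{"dx":0,"dy":0.5,"dz":20,"rx":0,"ry":0,"rz":0},{"dx":0,"dy":0.5,"dz":55,"rx":0,"ry":0,"rz":0},{"dx":0,"dy":0.5,"dz":85,"rx":0,"ry":0,"rz":0},{"dx":0,"dy":0.5,"dz":107,"rx":0,"ry":0,"rz":0},{"dx":0,"dy":0.5,"dz":118,"rx":0,"ry":0,"rz":0},{"dx":0,"dy":0.5,"dz":123,"rx":0,"ry":0,"rz":0},{"dx":0,"dy":0.5,"dz":125,"rx":0,"ry":0,"rz":0},{"dx":0,"dy":0.5,"dz":125,"rx":0,"ry":0,"rz":0}]'; python3 -m creep '[{"dx":0,"dy":0,"dz":0,"rx":0,"ry":0,"rz":0}]'
```

```text
t: 25.25
tcp_pos: [0.6398, -0.0656, 0.0164]
tool_rot: [[-1.0, -0.0, 0.002], [-0.0, 1.0, 0.0], [-0.002, 0.0, -1.0]]
wrist_force: [0.3, 0.1, 0.3]
finger_gap: 0.0853
t: 25.35
tcp_pos: [0.64, -0.0658, 0.0167]
tool_rot: [[-1.0, -0.0, 0.002], [-0.0, 1.0, 0.0], [-0.002, 0.0, -1.0]]
wrist_force: [-0.8, 0.1, 0.8]
finger_gap: 0.0854
```

```bash
python3 -m creep '[{"dx":0,"dy":0,"dz":2,"rx":0,"ry":0,"rz":0},{"dx":0,"dy":0,"dz":2,"rx":0,"ry":0,"rz":0}]'; python3 -m creep '[{"dx":0,"dy":0,"dz":0,"rx":0,"ry":0,"rz":0},{"dx":0,"dy":0,"dz":0,"rx":0,"ry":0,"rz":0},{"dx":0,"dy":0,"dz":0,"rx":0,"ry":0,"rz":0},{"dx":0,"dy":0,"dz":0,"rx":0,"ry":0,"rz":0},{"dx":0,"dy":0,"dz":0,"rx":0,"ry":0,"rz":0},{"dx":0,"dy":0,"dz":0,"rx":0,"ry":0,"rz":0},{"dx":0,"dy":0,"dz":0,"rx":0,"ry":0,"rz":0},{"dx":0,"dy":0,"dz":0,"rx":0,"ry":0,"rz":0},{"dx":0,"dy":0,"dz":0,"rx":0,"ry":0,"rz":0}]' 255
python3 -c "
from h import *
go((.4757,-.0306,.075),np.pi/2)
w=get_image('wrist');cv2.imwrite('pics/w14.png',w['color'])"
```

```text
t: 25.55
tcp_pos: [0.6392, -0.0659, 0.0138]
tool_rot: [[-1.0, 0.0, 0.001], [0.0, 1.0, 0.0], [-0.001, 0.0, -1.0]]
wrist_force: [0.2, -0.3, -0.3]
finger_gap: 0.0855
t: 26.45
tcp_pos: [0.6394, -0.0659, 0.0136]
tool_rot: [[-1.0, 0.0, 0.001], [0.0, 1.0, -0.0], [-0.001, -0.0, -1.0]]
wrist_force: [0.5, 0.1, 2.1]
finger_gap: 0.0172
t 26.45 tcp [ 0.6394 -0.0659  0.0136] gap 0.0172 F [0.5 0.1 2.1] delta tool mm [163.7  35.3 -61.5]
tool y yaw 1.5707 z [ 5.e-04 -0.e+00 -1.e+00] q [ 0.15  0.63 -0.18  0.   -0.76 -1.72]
rz -0.0001
```

View pics/w14.png

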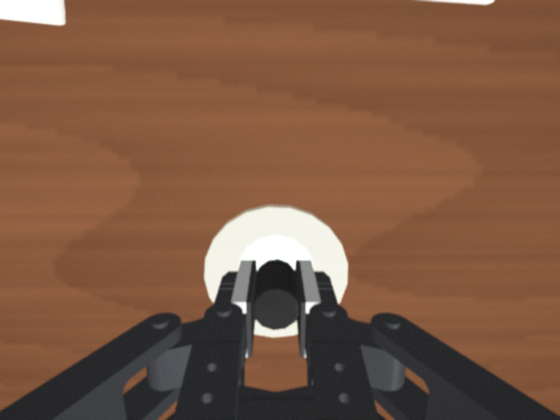

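```bash
python3 -m creep '[{"dx":0,"dy":0,"dz":-12,"rx":0,"ry":0,"rz":0},{"dx":0,"dy":0,"dz":-40,"rx":0,"ry":0,"rz":0},{"dx":2,"dy":0,"dz":-75,"rx":0,"ry":0,"rz":0},{"dx":10,"dy":2,"dz":-95,"rx":0,"ry":0,"rz":0},{"dx":28,"dy":6,"dz":-100,"rx":0,"ry":0,"rz":0},{"dx":55,"dy":12,"dz":-100,"rx":0,"ry":0,"rz":0}]'
python3 -c "
from h import *
go((.4757,-.0306,.075),np.pi/2)
w=get_image('wrist');cv2.imwrite('pics/w15.png',w['color'])
w=get_image('scene');crop(w,210,140,110,90,7,'pics/s15.png')
t=get_image('top');crop(t,240,205,90,70,8,'pics/t15.png');j=proj(t,(.4757,-.0306,.066));print((j-[240,205]+.5)*8-.5);j=proj(w,(.4757,-.0306,.066));print((j-[210,140]+.5)*7-.5)"
```

```text
t: 27.1
tcp_pos: [0.5851, -0.0538, 0.1153]
tool_rot: [[-1.0, 0.001, 0.004], [0.001, 1.0, 0.0], [-0.004, 0.0, -1.0]]
wrist_force: [-0.7, 0.7, -0.7]
finger_gap: 0.0171
t 27.1 tcp [ 0.5851 -0.0538  0.1153] gap 0.0171 F [-0.7  0.7 -0.7] delta tool mm [109.6  23.1  39.9]
tool y yaw 1.5702 z [ 4.e-03  4.e-04 -1.e+00] q [ 0.18  0.43 -0.24  0.   -0.9  -1.76]
rz -0.0006
[386.49505628 393.65531079]
[383.7196053  262.79314113]
```

View pics/w15.png

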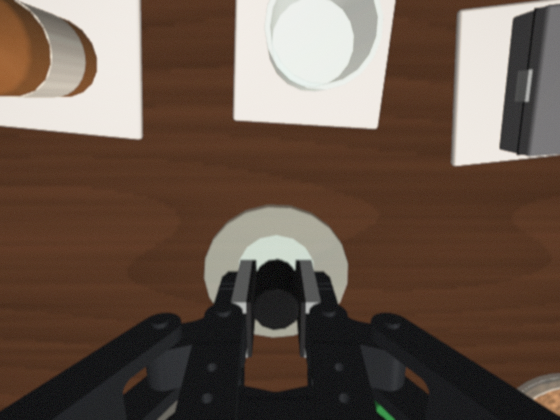

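View pics/s15.png

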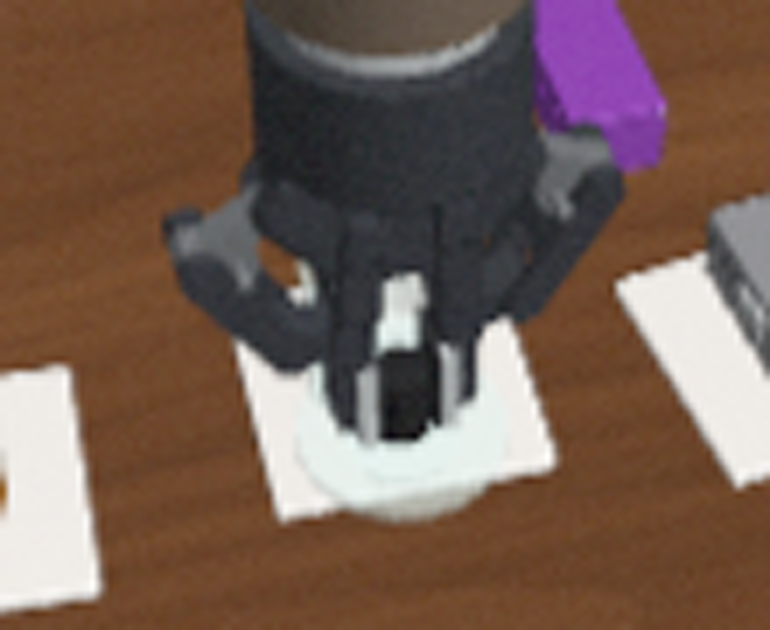

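View pics/t15.png

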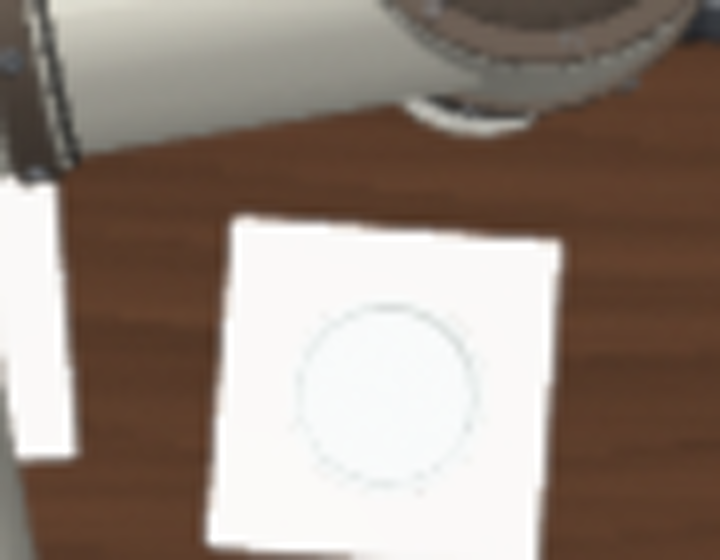

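```bash
python3 -m creep '[{"dx":27,"dy":6,"dz":0,"rx":0,"ry":0,"rz":0},{"dx":57,"dy":12,"dz":0,"rx":0,"ry":0,"rz":0},{"dx":85,"dy":18,"dz":0,"rx":0,"ry":0,"rz":0},{"dx":102,"dy":22,"dz":0,"rx":0,"ry":0,"rz":0},{"dx":108.5,"dy":23,"dz":0,"rx":0,"ry":0,"rz":0},{"dx":108.5,"dy":23,"dz":0,"rx":0,"ry":0,"rz":0},{"dx":108.5,"dy":23,"dz":0,"rx":0,"ry":0,"rz":0},{"dx":108.5,"dy":23,"dz":0,"rx":0,"ry":0,"rz":0}]'
python3 -c "
from h import *
go((.4757,-.0307,.075),np.pi/2)
w=get_image('wrist');cv2.imwrite('pics/w16.png',w['color'])
w=get_image('scene');crop(w,210,140,110,90,7,'pics/s16.png')"
```

```text
t: 28.05
tcp_pos: [0.4769, -0.0309, 0.1135]
tool_rot: [[-1.0, 0.0, 0.001], [0.0, 1.0, -0.0], [-0.001, -0.0, -1.0]]
wrist_force: [-0.6, 0.2, -0.3]
finger_gap: 0.0168
t 28.05 tcp [ 0.4769 -0.0309  0.1135] gap 0.0168 F [-0.6  0.2 -0.3] delta tool mm [ 1.2  0.2 38.5]
tool y yaw 1.5703 z [ 7.e-04 -0.e+00 -1.e+00] q [ 0.28  0.27 -0.51  0.   -0.8  -1.85]
rz -0.0005
```

View pics/w16.png

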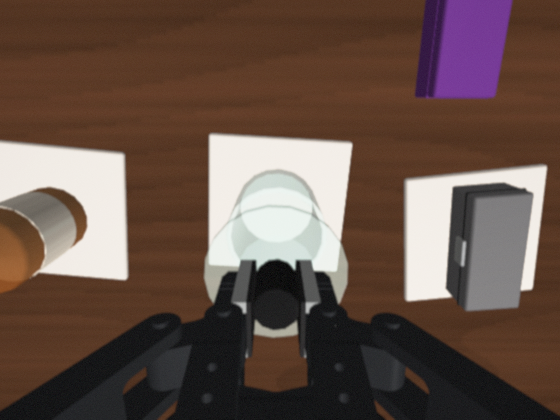

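View pics/s16.png

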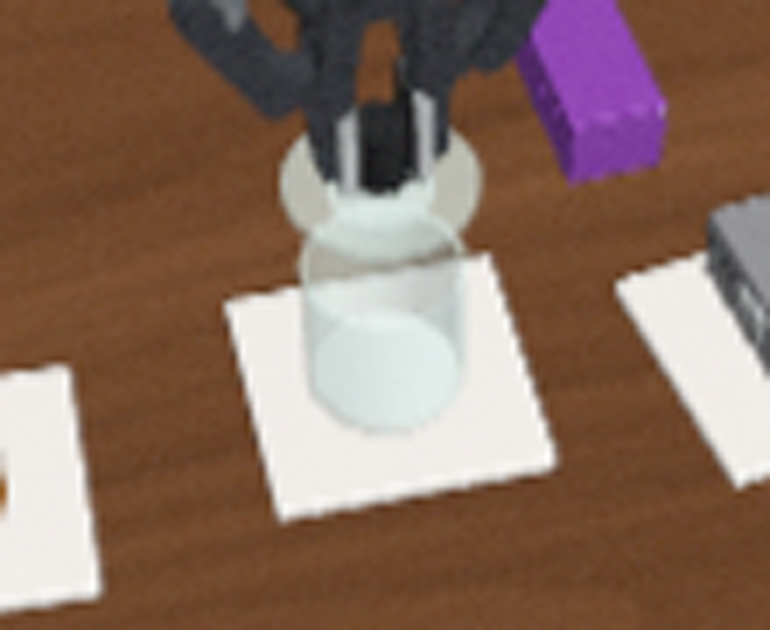

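```bash
python3 -m creep '[{"dx":1,"dy":0,"dz":8,"rx":0,"ry":0,"rz":0},{"dx":1,"dy":0,"dz":18,"rx":0,"ry":0,"rz":0},{"dx":1,"dy":0,"dz":26,"rx":0,"ry":0,"rz":0},{"dx":1,"dy":0,"dz":31,"rx":0,"ry":0,"rz":0},{"dx":1,"dy":0,"dz":34,"rx":0,"ry":0,"rz":0},{"dx":1,"dy":0,"dz":36,"rx":0,"ry":0,"rz":0},{"dx":1,"dy":0,"dz":37,"rx":0,"ry":0,"rz":0},{"dx":1,"dy":0,"dz":37,"rx":0,"ry":0,"rz":0}]'; python3 -m creep '[{"dx":0,"dy":0,"dz":0.5,"rx":0,"ry":0,"rz":0},{"dx":0,"dy":0,"dz":1,"rx":0,"ry":0,"rz":0},{"dx":0,"dy":0,"dz":1,"rx":0,"ry":0,"rz":0}]'
```

```text
t: 28.95
tcp_pos: [0.4748, -0.0308, 0.0765]
tool_rot: [[-1.0, 0.0, 0.0], [0.0, 1.0, 0.0], [-0.0, 0.0, -1.0]]
wrist_force: [-0.3, -0.1, -0.2]
finger_gap: 0.0172
t: 29.25
tcp_pos: [0.4747, -0.0308, 0.0755]
tool_rot: [[-1.0, 0.0, 0.0], [0.0, 1.0, 0.0], [-0.0, 0.0, -1.0]]
wrist_force: [-1.1, -0.5, -1.4]
finger_gap: 0.0173
```

```bash
python3 -m creep '[{"dx":-0.8,"dy":0,"dz":0.5,"rx":0,"ry":0,"rz":0},{"dx":-0.8,"dy":0,"dz":1,"rx":0,"ry":0,"rz":0},{"dx":-0.8,"dy":0,"dz":1,"rx":0,"ry":0,"rz":0}]'; python3 -m creep '[{"dx":0,"dy":0,"dz":0.4,"rx":0,"ry":0,"rz":0},{"dx":0,"dy":0,"dz":0.4,"rx":0,"ry":0,"rz":0}]'
```

```text
t: 29.55
tcp_pos: [0.4757, -0.0308, 0.0746]
tool_rot: [[-1.0, 0.0, 0.0], [0.0, 1.0, 0.0], [-0.0, 0.0, -1.0]]
wrist_force: [0.5, 0.5, 1.2]
finger_gap: 0.0171
t: 29.75
tcp_pos: [0.4757, -0.0308, 0.0745]
tool_rot: [[-1.0, -0.0, 0.001], [-0.0, 1.0, -0.0], [-0.001, -0.0, -1.0]]
wrist_force: [-0.9, 0.7, 3.9]
finger_gap: 0.0172
```

```bash
python3 -m creep '[{"dx":0,"dy":0,"dz":0,"rx":0,"ry":0,"rz":0},{"dx":0,"dy":0,"dz":0,"rx":0,"ry":0,"rz":0},{"dx":0,"dy":0,"dz":0,"rx":0,"ry":0,"rz":0},{"dx":0,"dy":0,"dz":0,"rx":0,"ry":0,"rz":0},{"dx":0,"dy":0,"dz":0,"rx":0,"ry":0,"rz":0}]' 0; python3 -m creep '[{"dx":0,"dy":0,"dz":-10,"rx":0,"ry":0,"rz":0},{"dx":0,"dy":0,"dz":-35,"rx":0,"ry":0,"rz":0},{"dx":0,"dy":0,"dz":-70,"rx":0,"ry":0,"rz":0},{"dx":0,"dy":0,"dz":-100,"rx":0,"ry":0,"rz":0},{"dx":0,"dy":0,"dz":-120,"rx":0,"ry":0,"rz":0}]'; python3 -m creep '[{"dx":0,"dy":-40,"dz":0,"rx":0,"ry":0,"rz":0},{"dx":0,"dy":-90,"dz":0,"rx":0,"ry":0,"rz":0},{"dx":0,"dy":-140,"dz":0,"rx":0,"ry":0,"rz":0},{"dx":0,"dy":-190,"dz":0,"rx":0,"ry":0,"rz":0},{"dx":0,"dy":-240,"dz":0,"rx":0,"ry":0,"rz":0},{"dx":0,"dy":-290,"dz":0,"rx":0,"ry":0,"rz":0},{"dx":0,"dy":-340,"dz":0,"rx":0,"ry":0,"rz":0},{"dx":0,"dy":-370,"dz":0,"rx":0,"ry":0,"rz":0},{"dx":0,"dy":-380,"dz":0,"rx":0,"ry":0,"rz":0},{"dx":0,"dy":-380,"dz":0,"rx":0,"ry":0,"rz":0}]'
python3 -c "
from h import *
w=get_image('scene');crop(w,160,130,200,150,4,'pics/s17.png');t=get_image('top');crop(t,190,110,230,180,3.4,'pics/t17.png')
crop(t,200,215,190,70,4,'pics/t18.png')
for n,p in (('lidknobtop',(.4757,-.0308,.099)),('box',(.5,.1167,.038)),('cap',(.4815,-.193,.111))): print(n,((proj(w,p)-[160,130]+.5)*4-.5).round(),((proj(t,p)-[200,215]+.5)*4-.5).round())"
```

```text
t: 30.25
tcp_pos: [0.4754, -0.0309, 0.0739]
tool_rot: [[-1.0, 0.0, -0.0], [0.0, 1.0, -0.0], [0.0, -0.0, -1.0]]
wrist_force: [0.1, 0.7, -0.2]
finger_gap: 0.0851
t: 30.75
tcp_pos: [0.4763, -0.0308, 0.1973]
tool_rot: [[-1.0, -0.0, 0.004], [-0.0, 1.0, 0.001], [-0.004, 0.001, -1.0]]
wrist_force: [0.4, -0.2, 0.4]
finger_gap: 0.0853
t: 31.75
tcp_pos: [0.4749, -0.4118, 0.1939]
tool_rot: [[-1.0, 0.002, -0.0], [0.002, 1.0, 0.0], [0.0, 0.0, -1.0]]
wrist_force: [-0.7, 0.4, -1.4]
finger_gap: 0.0854
lidknobtop [418. 152.] [354. 156.]
box [660. 197.] [104. 111.]
cap [138. 206.] [646. 151.]
```

View pics/s17.png

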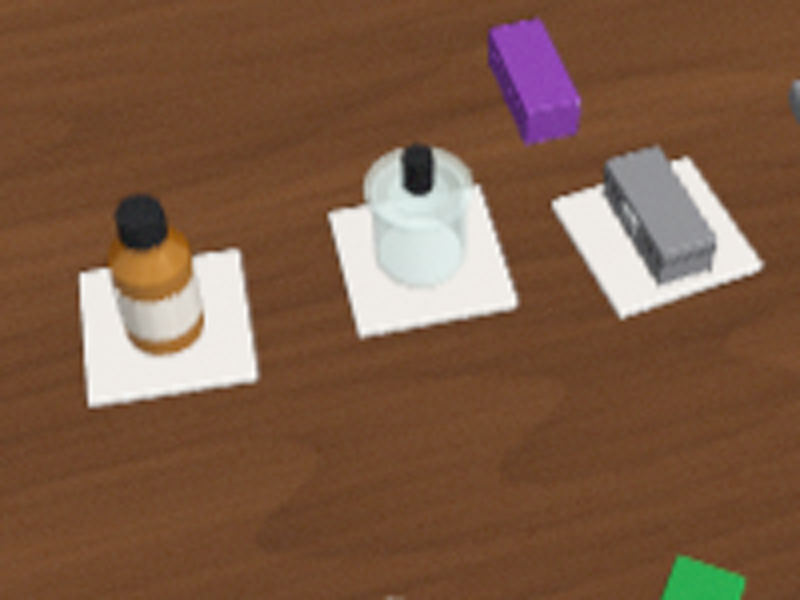

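View pics/t17.png

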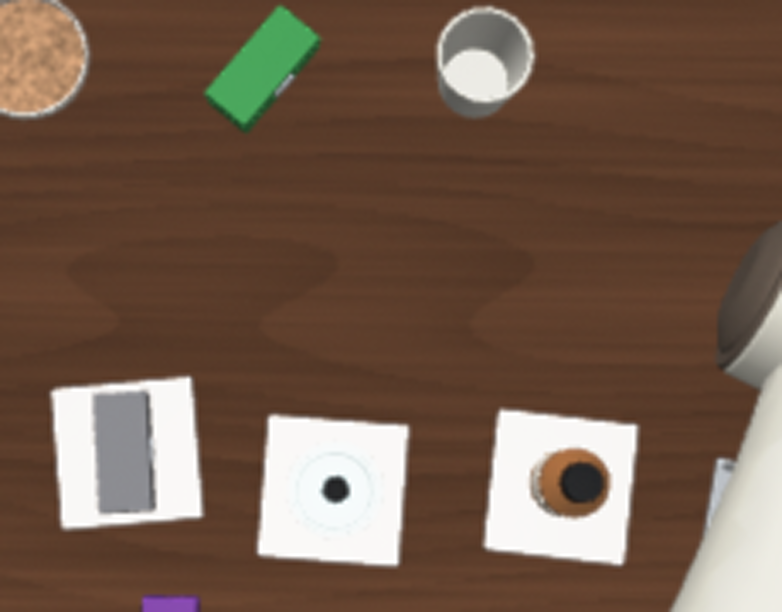

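View pics/t18.png

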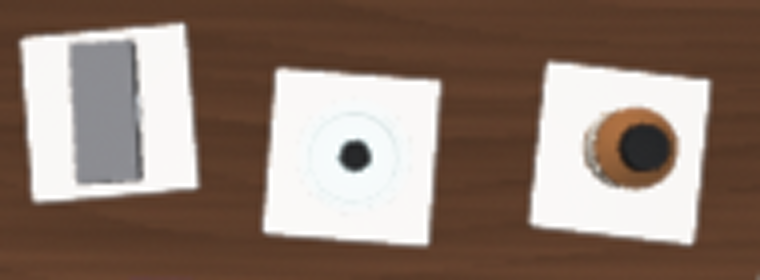

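```bash
python3 -c "
from rig import hand_in,get_state
s=get_state();print(s['t'],s['qd'].round(3));print(hand_in())"
```

```text
31.85 [ 0.017 -0.011 -0.008 -0.001  0.002  0.003]
the job is handed in; nothing more can be done
None
```

The layout is done and handed in at about 32 s. The jar is on the middle tile, the bottle is on the right-hand tile next to the rack, and the slide box is upright on the left-hand tile. The lid was put on the jar last, knob up. I re-gripped the bottle and the slide box once each, a few mm lower, before lifting them.

**Last checks:**
- **Positions:** in the final top view, the box, knob and bottle cap were each within about 2 mm of where they should be over their tile centres. The bottle cap was furthest off.
- **Lid:** it met the jar at the expected height and looks level and centred in both views.
- **Beaker, petri dish and the green and purple boxes:** I never touched them, and those in the final views look undisturbed (the dish only partly in frame).
- **Forces:** the readings I saw stayed at about 10 N or less.

**One disagreement:** the scene camera put the tile centres 2–3 mm further from the robot than the top camera did. I put this down to it also seeing the tiles' side faces. I relied on the top camera, moving the targets out by at most 1 mm.

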